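# Pack the microscope kit into its caddy, stack the slide cases

## Task

Pack the microscope kit into the black-walled caddy: stack the three closed slide cases flat in its long bay, largest at the bottom and smallest on top, lined up so that no case overhangs the one below, and stand the two objectives upright (nose up), one in each of the two small compartments. Leave the eyepiece, the open case with slides and the oil bottle where they are.

Things in the scene. Friction and masses are not known exactly. Their poses are not given: they have to be found in the camera images.
- caddy: shallow open tray, black walls, white floor, fixed, 225 (x) x 146 (y), walls 5 thick, rim 20 and inner floor 5 above the bench. Sizes in mm. Origin: centre of its underside, z up. Long bay, inside 160 (x) x 136 (y), centred at x -27.5, y 0, for the cases; two small compartments, inside 50 (x) x 65.5 (y), centred at x +82.5, y +35.25 and -35.25, for one objective each (either in either)
- case_large: the largest of three closed slide storage cases: flat rectangular box of mid-grey plastic with a closed flat lid (dark seam around the sides), 124 long (its x axis) x 66 wide (y) x 30 high, about 220 g; lies flat on the bench, loose. Sizes in mm. Origin: centre of its underside, z up. Grasp it across its width
- case_medium: the middle of three closed slide storage cases: flat rectangular box of mid-grey plastic with a closed flat lid (dark seam around the sides), 104 long (its x axis) x 48 wide (y) x 26 high, about 140 g; lies flat on the bench, loose. Sizes in mm. Origin: centre of its underside, z up. Grasp it across its width
- case_small: the smallest of three closed slide storage cases: flat rectangular box of mid-grey plastic with a closed flat lid (dark seam around the sides), 84 long (its x axis) x 30 wide (y) x 22 high, about 80 g; lies flat on the bench, loose. Sizes in mm. Origin: centre of its underside, z up. Grasp it across its width
- objective_long: microscope objective, bright steel barrel 26 across and 62 tall, straight for the lower 44, then tapering to a narrow nose 12 across at the top; about 140 g; loose, standing on the bench. Sizes in mm. Origin: centre of its underside, z up (to the nose)
- objective_short: microscope objective, same as the other but 46 tall: barrel 26 across, straight for the lower 28, then tapering to a nose 12 across at the top; about 100 g; loose, standing on the bench. Sizes in mm. Origin: centre of its underside, z up (to the nose)
- eyepiece: look-alike, not to be moved: eyepiece, 52 tall, a wide black rubber cup 38 across and 20 high at the bottom, above it a straight steel tube 25 across with a flat glass top (no taper); loose, standing on the bench. Sizes in mm. Origin: centre of its underside, z up
- open_case: look-alike, not to be moved: an opened slide case without lid, grey plastic, 104 (its x) x 48 (y) x 26 high, four glass slides standing in it on edge along x and rising to 30 above the bench; loose, standing on the bench. Sizes in mm. Origin: centre of its underside, z up
- oil_bottle: bystander, not to be moved: small amber glass bottle with black cap, 28 across, 56 tall; loose, standing on the bench. Sizes in mm. Origin: centre of its underside, z up
Mind the look-alikes: they are no part of the job. Leave any red look-alike of the case_small alone.

How it is judged:
By the outcome, as a careful person would: the job done as asked, in the order asked, and still so for the second after the job is handed in, with the robot touching nothing.
It also fails if it takes over 115 s, if anything falls off the work surface, if the arm or the gripper's body presses on something with over 40 N, if the wrist force passes 120 N, or if a joint passes its speed limit or range.

## Robot

A 6-joint arm with a two-finger parallel gripper is mounted at the origin on the work surface. World frame = base frame: x ahead of the robot, y to its left, z up, the work surface at z = 0. Lengths are in m, angles in rad, forces in N, time in s.
With the tool pointing down it reaches from about 0.375 to 0.975 m from the base axis. Payload 3.8 kg.
Tool frame: the origin (TCP) lies between the finger pads; the fingertips stand 17 mm ahead of it and the grasp point (between the pads) lies 2 mm behind it; y points along the fingers, z is the direction in which the jaws open and shut, and the axes are right-handed (so a half turn about y gives the same grasp; the last joint's range is limited). The gripper opens to 85 mm and grips with 20 to 120 N. Pads are 22 mm wide; open, the fingers measure 114 mm over their backs; the gripper's body (76 mm by 85 mm) begins 54 mm behind the grasp point. The pads swing forward as they close: fully open they stand 13 mm farther back than shut.
Start: joints at [-1.252, 0.264, 1.604, -0, 1.274, -0.037], TCP at [0.235, -0.633, 0.224] pointing down, gripper open.
Joint ranges: [-2.63, 2.63], [-0.94, 2.18], [0.31, 2.57], [-1.31, 4.45], [0, 2.66], [-2.55, 2.55]. Speed limits (rad/s): [2.57, 2.57, 3.14, 3.14, 3.14, 3.14].

## Interface

Orientations are given as a rotation vector (axis times angle).
In Python, from workcell import bot, eyes, nets gives the robot as it stands. The module is installed in compiled form; this text tells all that it offers.
- The arm moves only by the tool jog_arm, never from a script. Its arguments are lists of equal length, an entry for each row: "turn": the turn, a rotation vector about the tool's x, y, z in rad, a list of three; "slide": the shift along the tool's x, y, z in mm, a list of three; "grip": the opening in per cent of the stroke, from 0 (shut) to 100 (fully open). A call has 1 to 5 rows; each row shifts and turns the commanded pose from where the row before left it, along the tool's axes as they then stand; what a row does not reach is not made up. A row lasts 1/10 s, in which the tool goes at most 50 mm and 8.59 degrees, less where a joint would pass 70% of its speed; a pose out of reach is approached as far as the arm can. A call with a gripper value outside its range is refused whole. The fingers move at their own pace and stop on an object; "newtons" is the grip in N (left out, the last holds). Time passes only in rows, so rows that do not move let the fingers close. It gives the time, the measured TCP pose, the force and the opening at its end, in the units of the state.
- bot.read_state(): the state, without advancing time (a new reading comes with each control period).
- eyes.read_camera(name): name is "scene" or "top"; returns a dict with "img" (384x512x3 uint8, red, green, blue), "depth" (384x512 float32, m along the optical axis (not along the pixel's ray), 0 where there is no reading), "intrinsics" (3x3 intrinsics, pixels), "distortion" ([k1, k2, p1, p2, k3] as OpenCV has them; the pictures are not rectified), "position" and "rotation" of the camera in the world. Camera axes: x right, y down, z forward; pixel columns grow to the right and rows downward; lengths in m; the calibration is good to about 2 mm. A picture is of the moment at which its call begins.
- bot.finish_job(): hands the job in, once; it reports no verdict.
Trained networks look in a picture, given as the dict that the camera call returned (one of the last four; its "shot" number tells which), for a name from the list of things; names that differ only in an ending like _2 or _b are one class to them, and where a whole thing is asked for, a point or a joint stands for the part that bears it (a point fixed in the world has none). Each returns a list of dicts, best first, with "conf" (0 to 1); they miss things now and then, are a little off and sometimes report something else, mostly with a low value. They report only what shows in the picture. A call takes as long as a camera call. They do not tell look-alikes from the thing itself.
- nets.search_frame(thing, picture): "xyz" ([x, y, z] in m, in the coordinates of the camera as it stood for that picture, good to about 4 mm: the middle of the surface that is visible of it).
The state is a dict: "time": time; "q": joint angles; "joint_vel": joint speeds; "joint_torque": joint torques, N m; "tool_pos": TCP position; "tcp_rot": TCP orientation; "wrist_force": force on the tool from outside, world axes, zero at the start; "torque": the same for the moment, N m; "width": opening from 0.0 (shut) to 1.0 (fully open).
Only numpy, scipy, OpenCV 4.12 (cv2) and the standard library are available. Lean on these libraries where they do the work, as an engineer would, in place of code of your own. Each camera call takes 0.05 s, during which the arm holds its last target.

## Working session

There is one attempt and no reset: what is moved stays moved. The work goes in short steps, Python scripts to look and compute and a tool call to move; the robot and the scene stay as the last step left them, time stands still between calls to the robot, and variables do not carry over. Pictures are saved under pics/ and viewed, and the job is handed in when it is done.

Besides the shell and the picture viewer there is one more tool, called after ">>>" by a JSON object that holds its "fn" and its "kwargs", one argument or row to a line. jog_arm: Moves the arm, as the interface text tells. Its arguments: {"type":"object","properties":{"turn":{"type":"array"},"slide":{"type":"array"},"grip":{"type":"array"},"newtons":{"type":"number"}},"required":["turn","slide","grip"]}

```bash
mkdir -p pics; cat > h.py <<'E'
import numpy as np,cv2
from workcell import bot,eyes,nets
from scipy.spatial.transform import Rotation as R
def save(p,n): cv2.imwrite('pics/'+n,p['img'][:,:,::-1])
def world(p):
    d=p['depth'];h,w=d.shape
    u,v=np.meshgrid(np.arange(w),np.arange(h))
    pts=np.stack([u,v],-1).reshape(-1,1,2).astype(np.float64)
    n=cv2.undistortPoints(pts,np.array(p['intrinsics']),np.array(p['distortion'])).reshape(h,w,2)
    c=np.dstack([n,np.ones((h,w))])*d[...,None]
    W=c@np.array(p['rotation']).T+np.array(p['position'])
    W[d==0]=np.nan
    return W
E
python3 - <<'E'
from h import *
s=bot.read_state();print(s)
for n in ('scene','top'):
    p=eyes.read_camera(n);save(p,n+'0.png');print(n,p['position'],p['rotation'],p['intrinsics'])
    for t in ['caddy','case_large','case_medium','case_small','objective_long','objective_short','eyepiece','open_case','oil_bottle']:
        for r in nets.search_frame(t,p): print(t,round(r['conf'],2),np.round(np.array(p['rotation'])@r['xyz']+p['position'],3))
print(bot.read_state()['time'])
E
```

```text
{'time': 0.0, 'q': array([-1.25186897e+00,  2.64743251e-01,  1.60541479e+00, -5.44313194e-07,
        1.27368169e+00, -3.68744106e-02]), 'joint_vel': array([ 3.37560715e-04,  3.89681554e-06, -6.82792353e-04,  8.05172713e-05,
       -4.35227040e-04,  1.71360448e-03]), 'joint_torque': array([ 7.97429166e-04, -5.15115845e+01, -3.67314434e+01, -2.51757058e-05,
        1.30135237e-02, -1.25255130e-05]), 'tool_pos': array([ 0.23490649, -0.63199498,  0.22314668]), 'tcp_rot': array([-0.36493126,  2.03010983, -2.02552621]), 'wrist_force': array([ 0.30260895, -1.05124435,  0.67621145]), 'torque': array([ 0.02469097,  0.01503848, -0.0188479 ]), 'width': 0.9979571018517918}
scene [ 0.82735668 -0.43864071  0.76979783] [-2.40202407 -0.68201134  0.24432736] [[352.34819109   0.         253.83093926]
 [  0.         352.34819109 188.23815029]
 [  0.           0.           1.        ]]
caddy 0.6 [ 0.812 -0.454  0.754]
case_large 0.64 [ 0.975 -0.291  0.918]
case_medium 0.95 [ 0.956 -0.31   0.898]
case_small 0.9 [ 0.433 -0.833  0.376]
case_small 0.74 [ 0.756 -0.51   0.698]
case_small 0.6 [ 0.417 -0.849  
[... 265 characters left out ...]
55]
top [0.33352689 0.04491601 1.12058659] [-2.13970378  2.13567626 -0.19018807] [[396.55956282   0.         251.06120925]
 [  0.         396.55956282 197.51640802]
 [  0.           0.           1.        ]]
caddy 0.66 [-0.093 -0.382  0.694]
case_large 0.8 [-0.711 -0.999  0.076]
case_medium 0.7 [0.868 0.58  1.655]
case_small 0.83 [1.082 0.793 1.869]
case_small 0.8 [1.058 0.769 1.845]
case_small 0.68 [0.407 0.119 1.194]
case_small 0.66 [0.506 0.218 1.293]
case_small 0.56 [-0.002 -0.29   0.785]
objective_long 0.54 [-0.106 -0.394  0.682]
objective_long 0.42 [0.674 0.385 1.461]
objective_short 0.65 [0.756 0.467 1.543]
eyepiece 0.66 [-0.074 -0.363  0.713]
open_case 0.75 [-0.564 -0.852  0.223]
1.0
```

```bash
sed -i "s/np.array(p\['rotation'\]).T/R.from_rotvec(p['rotation']).as_matrix().T/" h.py
python3 - <<'E'
from h import *
import pickle
for n in ('scene','top'):
    p=eyes.read_camera(n);save(p,n+'0.png');pickle.dump(p,open(n+'0.pkl','wb'))
    M=R.from_rotvec(p['rotation']).as_matrix()
    for t in ['caddy','case_large','case_medium','case_small','objective_long','objective_short','eyepiece','open_case','oil_bottle']:
        for r in nets.search_frame(t,p):
            print(n,t,round(r['conf'],2),np.round(M@r['xyz']+p['position'],3))
print(bot.read_state()['time'])
E
```

```text
scene caddy 0.72 [0.62  0.026 0.002]
scene case_large 0.91 [ 0.633 -0.254  0.029]
scene case_large 0.22 [ 0.581 -0.397  0.034]
scene case_medium 0.79 [0.479 0.332 0.024]
scene case_small 0.82 [0.69  0.373 0.024]
scene case_small 0.71 [0.519 0.468 0.019]
scene case_small 0.64 [ 0.469 -0.335  0.005]
scene case_small 0.63 [0.337 0.291 0.021]
scene case_small 0.56 [0.739 0.183 0.023]
scene case_small 0.55 [0.616 0.256 0.02 ]
scene objective_short 0.43 [0.582 0.378 0.029]
scene eyepiece 0.76 [ 0.416 -0.19   0.025]
scene eyepiece 0.64 [ 0.578 -0.396  0.031]
scene open_case 0.92 [ 0.473 -0.336  0.003]
scene oil_bottle 0.75 [ 0.582 -0.396  0.033]
top caddy 0.77 [0.618 0.027 0.004]
top case_large 0.74 [ 0.627 -0.245  0.032]
top case_medium 0.75 [0.473 0.335 0.029]
top case_medium 0.58 [0.615 0.262 0.021]
top case_small 0.88 [0.512 0.466 0.023]
top case_small 0.83 [0.73  0.186 0.02 ]
top case_small 0.66 [0.685 0.382 0.02 ]
top case_small 0.66 [0.327 0.291 0.022]
top case_small 0.63 [0.613 0.263 0.023]
top objective_short 0.59 [0.572 0.38  0.034]
top eyepiece 0.48 [ 0.4   -0.179  0.034]
top open_case 0.8 [ 0.467 -0.337  0.022]
2.0
```

View pics/scene0.png

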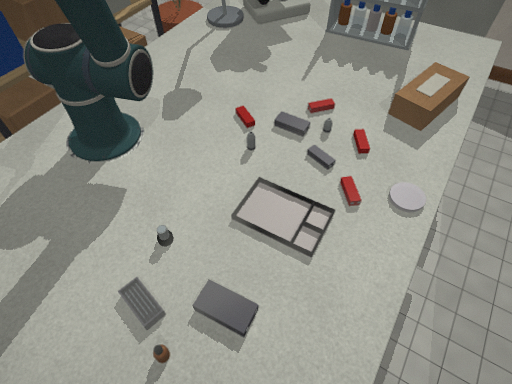

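View pics/top0.png

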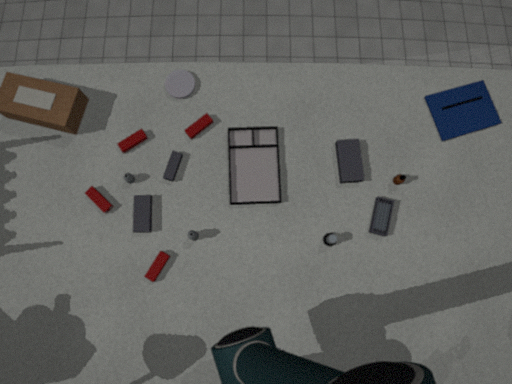

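```bash
cat > m.py <<'E'
from h import *
import pickle
def rect(W,c,r,z0,z1):
    m=(np.hypot(W[...,0]-c[0],W[...,1]-c[1])<r)&(W[...,2]>z0)&(W[...,2]<z1)
    P=W[m]
    if len(P)<5: return None
    (x,y),(a,b),t=cv2.minAreaRect(P[:,:2].astype(np.float32)*1000)
    if a<b: a,b,t=b,a,t+90
    return np.round([x,y,a,b,(t+90)%180-90,np.median(P[:,2])*1000,P[:,2].max()*1000,len(P)],1)
E
python3 - <<'E'
from m import *
for n in ('scene','top'):
    p=pickle.load(open(n+'0.pkl','rb'));W=world(p)
    g=(abs(W[...,0]-.6)<.1)&(abs(W[...,1]+.1)<.05);print(n,'bench z',np.nanmedian(W[g][:,2]))
    for o,c,r,a,b in [('large',(.63,-.25),.09,.022,.045),('med',(.475,.334),.075,.018,.04),('small',(.614,.26),.06,.014,.04),('long?',(.46,.22),.1,.03,.09),('short?',(.575,.38),.035,.02,.09),('caddy',(.62,.026),.17,.013,.035)]:
        print(o,rect(W,c,r,a,b))
    import collections
    for u,v in ([(251,135),(251,141),(327,121),(327,126)] if n=='scene' else [(194,235),(191,236),(130,177),(127,178)]): print(u,v,W[v,u])
E
```

```text
scene bench z -0.0007906814235252857
large [ 631.3 -249.3  124.8   67.2    4.5   29.6   33.7 1871. ]
med [4.761e+02 3.408e+02 1.047e+02 5.230e+01 1.000e-01 2.440e+01 2.820e+01
 3.890e+02]
small [616.  260.2  85.4  33.8 -18.3  20.5  24.4 267. ]
long? [417.5 190.4  23.5  17.   39.1  49.5  64.4  81. ]
short? [580.1 382.4  23.3  19.5 -27.6  34.1  45.7  67. ]
caddy [618.2  26.8 224.9 148.1   2.   18.3  23.  843. ]
251 135 [0.42030959 0.19059772 0.05789432]
251 141 [0.42355151 0.18496628 0.0401479 ]
327 121 [0.57686111 0.37796529 0.04133768]
327 126 [0.58169246 0.37266852 0.02744396]
top bench z 0.0008909549031876907
large [ 630.4 -249.6  126.    69.     4.6   31.    37.5 1010. ]
med [474.1 341.7 104.9  46.7   1.3  26.7  33.3 634. ]
small [614.3 260.9  86.5  32.  -17.3  23.1  29.7 331. ]
long? [414.1 194.   24.6  22.6   0.9  56.2  65.8  79. ]
short? [576.7 383.4  24.1  21.9 -44.4  39.1  51.7  78. ]
caddy [618.7  26.6 227.1 146.1   2.3  20.5  28.2 649. ]
194 235 [0.41167612 0.18771687 0.06022582]
191 236 [0.40873948 0.19524707 0.06340845]
130 177 [0.57494654 0.37542489 0.0389201 ]
127 178 [0.5707061  0.3819014  0.04510695]
```

```bash
python3 - <<'E'
import cv2,numpy as np
a=cv2.imread('pics/scene0.png')[90:260,220:380];b=cv2.imread('pics/top0.png')[110:290,80:290]
cv2.imwrite('pics/z1.png',cv2.resize(a,None,fx=3.5,fy=3.5,interpolation=3));cv2.imwrite('pics/z2.png',cv2.resize(b,None,fx=3.3,fy=3.3,interpolation=3))
E
```

```text
(no output)
```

View pics/z1.png

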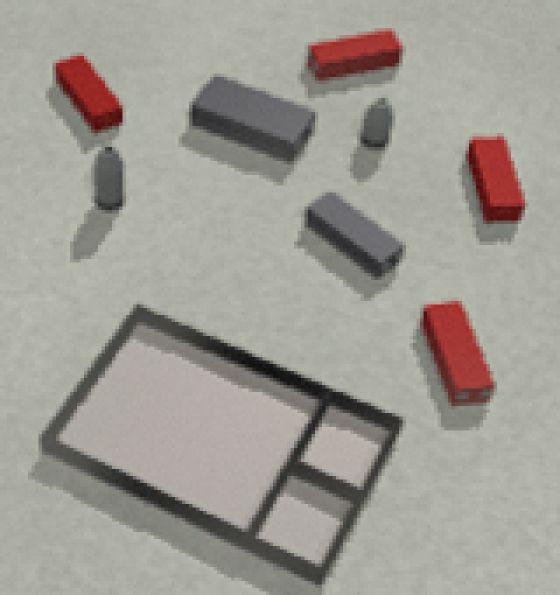

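View pics/z2.png

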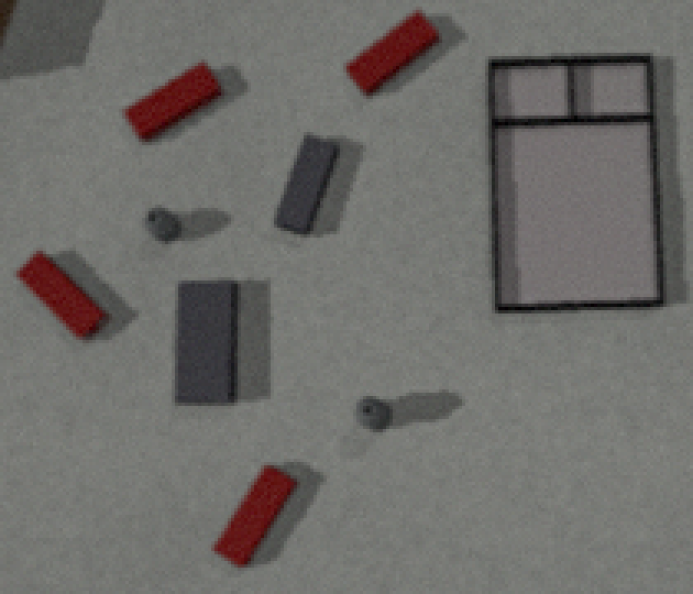

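```bash
cat > go.py <<'E'
# usage: helper: from current measured pose, compute tool-frame slide to target xyz(mm) and jaw yaw(deg)
from h import *
import sys
def axes():
    s=bot.read_state();M=R.from_rotvec(s['tcp_rot']).as_matrix();return s,M
def plan(x,y,z,yaw,q=True):
    s,M=axes();p=s['tool_pos']*1000
    print('t %.2f pos'%s['time'],p.round(1),'w %.3f'%s['width'],'F',s['wrist_force'].round(1),'q',s['q'].round(2))
    # target frame: y down, z jaw dir (yaw from world x), choose nearest
    best=None
    for a in (yaw,yaw+180):
        zz=np.array([np.cos(np.radians(a)),np.sin(np.radians(a)),0]);yy=np.array([0,0,-1.])
        T=np.column_stack([np.cross(yy,zz),yy,zz])
        rv=R.from_matrix(M.T@T).as_rotvec()
        if best is None or np.linalg.norm(rv)<np.linalg.norm(best[0]): best=(rv,T)
    rv,T=best;d=np.array([x,y,z])-p
    print('turn',rv.round(3),'slide before turn',(M.T@d).round(1),'after turn',(T.T@d).round(1))
if __name__=='__main__': plan(*map(float,sys.argv[1:5]))
E
python3 - <<'E'
from h import *
from go import *
s,M=axes();print(M.round(3),np.degrees(np.arctan2(M[1,2],M[0,2])))
from m import *
from scipy.optimize import least_squares
for n,zb in (('scene',-.0008),('top',.0009)):
    p=pickle.load(open(n+'0.pkl','rb'));W=world(p);W[...,2]-=zb
    for o,c,h,s in [('long',(.416,.192),62,44),('short',(.578,.383),46,28)]:
        m=(np.hypot(W[...,0]-c[0],W[...,1]-c[1])<.025)&(W[...,2]>.008)&(W[...,2]<h/1000+.004)
        P=W[m]*1000
        rr=np.interp(P[:,2],[0,s,h],[13,13,6])
        f=lambda v:np.hypot(P[:,0]-v[0],P[:,1]-v[1])-rr
        r=least_squares(f,[c[0]*1000,c[1]*1000],loss='soft_l1');print(n,o,r.x.round(1),len(P),np.std(r.fun).round(1))
E
python3 go.py 631 -249.5 120 94.5
```

```text
[[-0.937  0.     0.348]
 [-0.348  0.    -0.937]
 [-0.    -1.    -0.   ]] -69.61380212475554
scene long [414.7 196. ] 127 1.5
scene short [580.  386.1] 96 1.6
top long [414.1 195.4] 90 1.3
top short [578.2 384.4] 89 1.5
t 2.00 pos [ 235.1 -632.7  224.5] w 1.002 F [-0.  -0.1  0.4] q [-1.25  0.26  1.6   0.    1.27 -0.04]
turn [ 0.     0.277 -0.   ] slide before turn [-504.6  104.5 -221.3] after turn [-424.7  104.5 -351. ]
```

>>> {"fn": "jog_arm", "kwargs": {
  "turn": [
    [0, 0.138, 0],
    [0, 0.139, 0],
    [0, 0, 0],
    [0, 0, 0],
    [0, 0, 0]
  ],
  "slide": [
    [-38, 0, -30],
    [-38, 0, -30],
    [-38, 8, -30],
    [-38, 8, -30],
    [-38, 8, -30]
  ],
  "grip": [100, 100, 100, 100, 100]
}}

```text
time: 2.5
tool_pos: [0.3986, -0.4539, 0.2006]
tcp_rot: [-0.085, 2.18, -2.182]
wrist_force: [0.7, -0.1, 0.6]
width: 1.0
```

```bash
python3 go.py 631 -249.5 120 94.5
```

```text
t 2.50 pos [ 398.6 -453.9  200.6] w 1.000 F [ 0.7 -0.1  0.6] q [-0.89  0.15  1.79  0.    1.21  0.6 ]
turn [-0.001 -0.    -0.001] slide before turn [-247.6   80.6 -185.7] after turn [-247.7   80.6 -185.5]
```

>>> {"fn": "jog_arm", "kwargs": {
  "turn": [
    [0, 0, 0],
    [0, 0, 0],
    [0, 0, 0],
    [0, 0, 0],
    [0, 0, 0]
  ],
  "slide": [
    [-40, 10, -30],
    [-40, 10, -30],
    [-40, 15, -30],
    [-40, 15, -30],
    [-40, 15, -30]
  ],
  "grip": [100, 100, 100, 100, 100]
}}

```text
time: 3.0
tool_pos: [0.5803, -0.2939, 0.1376]
tcp_rot: [-0.085, 2.18, -2.181]
wrist_force: [0.1, -0.8, 0.9]
width: 1.002
```

>>> {"fn": "jog_arm", "kwargs": {
  "turn": [
    [0, 0, 0],
    [0, 0, 0]
  ],
  "slide": [
    [-30, 5, -20],
    [0, 0, 0]
  ],
  "grip": [100, 100]
}}

```text
time: 3.2
tool_pos: [0.6099, -0.2692, 0.1313]
tcp_rot: [-0.091, 2.181, -2.177]
wrist_force: [-0.7, -0.1, -0.3]
width: 1.0
```

```bash
python3 go.py 631 -249.5 24 94.5
```

```text
t 3.20 pos [ 609.9 -269.2  131.3] w 1.000 F [-0.7 -0.1 -0.3] q [-0.45  0.32  1.71  0.    1.11  1.03]
turn [0.002 0.005 0.   ] slide before turn [-22.7 107.4 -17.6] after turn [-22.6 107.3 -17.9]
```

>>> {"fn": "jog_arm", "kwargs": {
  "turn": [
    [0, 0.005, 0],
    [0, 0, 0],
    [0, 0, 0],
    [0, 0, 0]
  ],
  "slide": [
    [-23, 20, -18],
    [0, 40, 0],
    [0, 40, 0],
    [0, 0, 0]
  ],
  "grip": [100, 100, 100, 100]
}}

```text
time: 3.6
tool_pos: [0.6229, -0.2513, 0.0261]
tcp_rot: [-0.094, 2.195, -2.183]
wrist_force: [-2.3, -0.1, -0.3]
width: 0.997
```

```bash
python3 - <<'E'
from h import *
p=eyes.read_camera('scene');cv2.imwrite('pics/g1.png',cv2.resize(p['img'][240:370,130:310,::-1],None,fx=4,fy=4,interpolation=3))
E
python3 go.py 631 -249.5 16 94.5
```

```text
t 3.65 pos [ 625.1 -252.4   29.4] w 0.998 F [ 0.2 -0.8 -0.1] q [-0.42  0.44  1.75 -0.    0.96  1.08]
turn [ 0.004 -0.005  0.007] slide before turn [-6.2 13.4 -2.4] after turn [-6.1 13.4 -2.5]
```

View pics/g1.png

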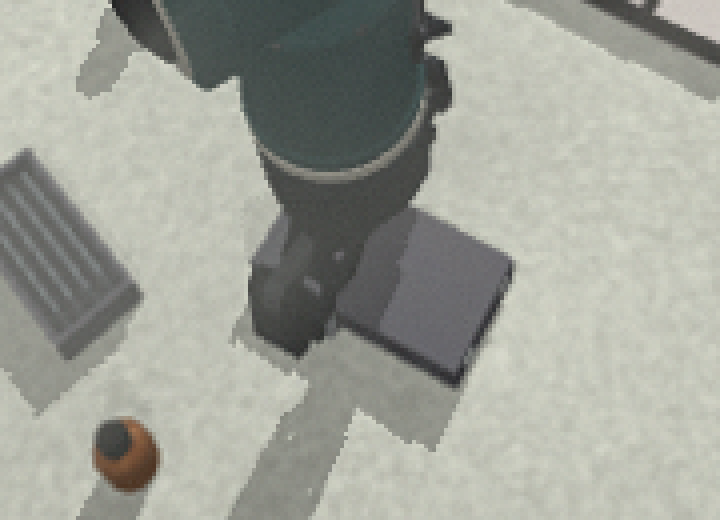

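>>> {"fn": "jog_arm", "kwargs": {
  "turn": [
    [0, 0, 0],
    [0, 0, 0],
    [0, 0, 0],
    [0, 0, 0],
    [0, 0, 0]
  ],
  "slide": [
    [-5, 14, -2],
    [0, 0, 0],
    [0, 0, 0],
    [0, 0, 0],
    [0, 0, 0]
  ],
  "grip": [100, 100, 70, 65, 60],
  "newtons": 40
}}

```text
time: 4.15
tool_pos: [0.6343, -0.2513, 0.0201]
tcp_rot: [-0.079, 2.182, -2.184]
wrist_force: [1.2, -0.3, 0.3]
width: 0.601
```

>>> {"fn": "jog_arm", "kwargs": {
  "turn": [
    [0, 0, 0],
    [0, 0, 0],
    [0, 0, 0]
  ],
  "slide": [
    [0, 0, 0],
    [0, 0, 0],
    [0, 0, 0]
  ],
  "grip": [50, 50, 50]
}}

```text
time: 4.45
tool_pos: [0.6351, -0.2511, 0.0214]
tcp_rot: [-0.077, 2.181, -2.183]
wrist_force: [-1.0, 1.9, 7.1]
width: 0.499
```

```bash
python3 go.py 631 -249.5 16 94.5
```

```text
t 4.45 pos [ 635.1 -251.1   21.4] w 0.499 F [-1.   1.9  7.1] q [-0.41  0.46  1.75  0.    0.94  1.08]
turn [-0.001 -0.005 -0.003] slide before turn [ 4.   5.4 -1.9] after turn [ 3.9  5.4 -1.9]
```

```bash
python3 - <<'E'
from h import *
p=eyes.read_camera('scene');a=cv2.resize(p['img'][240:370,130:310,::-1],None,fx=4,fy=4,interpolation=3)
cv2.imwrite('pics/g2.png',a)
p=eyes.read_camera('top');cv2.imwrite('pics/g2t.png',cv2.resize(p['img'][110:230,300:420,::-1],None,fx=4,fy=4,interpolation=3))
E
```

```text
(no output)
```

View pics/g2.png

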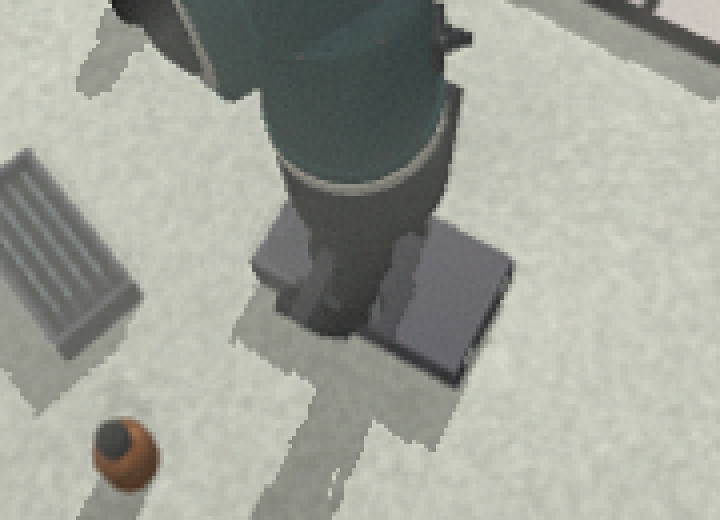

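View pics/g2t.png

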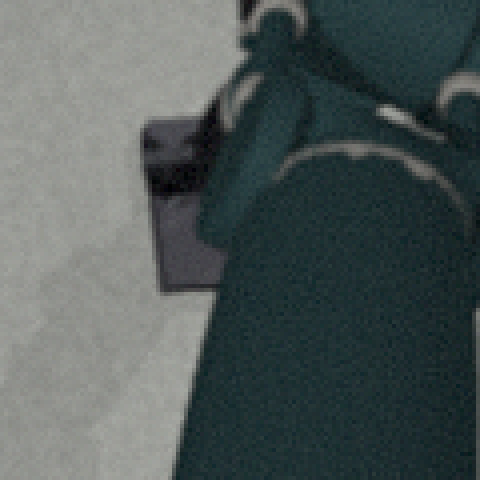

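```bash
python3 - <<'E'
from h import *
import pickle
for n in ('scene','top'):
    p=eyes.read_camera(n);pickle.dump(p,open(n+'1.pkl','wb'));W=world(p)*1000
    print(n)
    m=(abs(W[...,0]-635)<6)&(abs(W[...,1]+251)<70)&(W[...,2]>-5)&(W[...,2]<90)
    P=W[m];P=P[np.argsort(P[:,1])];print(P[::max(1,len(P)//40)].round(0).tolist())
s=bot.read_state();print(s['tool_pos'],s['width'],s['wrist_force'],s['torque'])
E
```

```text
scene
[[633.0, -321.0, -0.0], [639.0, -319.0, -2.0], [635.0, -317.0, -1.0], [639.0, -315.0, -1.0], [630.0, -313.0, -3.0], [631.0, -311.0, 0.0], [630.0, -309.0, -0.0], [641.0, -306.0, -2.0], [637.0, -305.0, 1.0], [638.0, -303.0, 4.0], [631.0, -301.0, -1.0], [632.0, -298.0, 1.0], [633.0, -296.0, -4.0], [635.0, -294.0, -0.0], [635.0, -292.0, 0.0], [629.0, -291.0, -0.0], [635.0, -288.0, 83.0], [636.0, -287.0, 83.0], [633.0, -286.0, -0.0], [640.0, -284.0, -0.0], [640.0, -282.0, 82.0], [637.0, -282.0, 82.0], [636.0, -281.0, 4.0], [631.0, -280.0, 79.0], [634.0, -278.0, 80.0], [637.0, -276.0, 79.0], [640.0, -254.0, 29.0], [639.0, -250.0, 30.0], [641.0, -244.0, 31.0], [638.0, -240.0, 29.0], [639.0, -238.0, 31.0], [639.0, -235.0, 30.0], [640.0, -232.0, 30.0], [637.0, -228.0, 29.0], [640.0, -203.0, 0.0], [633.0, -200.0, 1.0], [639.0, -197.0, -1.0], [631.0, -194.0, -2.0], [632.0, -191.0, -2.0], [638.0, -187.0, -2.0], [631.0, -185.0, 1.0], [632.0, -183.0, -1.0]]
top
[[634.0, -248.0, 33.0], [634.0, -245.0, 32.0], [631.0, -242.0, 33.0], [635.0, -225.0, 80.0], [631.0, -223.0, 85.0], [632.0, -222.0, 
[... 199 characters left out ...]
215.0, 85.0], [634.0, -215.0, -1.0], [631.0, -213.0, 82.0], [633.0, -212.0, 86.0], [639.0, -211.0, 2.0], [632.0, -211.0, 4.0], [636.0, -208.0, 1.0], [638.0, -208.0, 4.0], [639.0, -205.0, 2.0], [629.0, -205.0, 3.0], [636.0, -202.0, 2.0], [632.0, -202.0, 3.0], [636.0, -200.0, 0.0], [629.0, -199.0, 4.0], [639.0, -196.0, 2.0], [630.0, -196.0, 1.0], [639.0, -193.0, 2.0], [629.0, -193.0, 4.0], [639.0, -191.0, 0.0], [636.0, -190.0, 2.0], [631.0, -189.0, -4.0], [633.0, -188.0, -0.0], [640.0, -185.0, -1.0], [633.0, -184.0, 2.0], [639.0, -182.0, -1.0], [630.0, -182.0, 1.0]]
[ 0.63504294 -0.25112852  0.02138764] 0.5005146493355277 [-1.35333293  1.13315202  7.22799818] [0.40105063 0.24160332 0.01057852]
```

```bash
python3 - <<'E'
from h import *
import pickle
p=pickle.load(open('scene1.pkl','rb'));W=world(p)*1000
for v in range(290,332,4):
    print(v,[tuple(W[v,u].round(0).astype(int)) if W[v,u,2]==W[v,u,2] else None for u in range(196,236,5)])
p=pickle.load(open('top1.pkl','rb'));W=world(p)*1000
print()
for v in range(138,190,5):
    print(v,[tuple(W[v,u].round(0).astype(int)) if W[v,u,2]==W[v,u,2] else None for u in range(332,356,3)])
E
```

```text
290 [None, (np.int64(558), np.int64(-242), np.int64(-1)), (np.int64(632), np.int64(-287), np.int64(191)), (np.int64(639), np.int64(-282), np.int64(190)), (np.int64(649), np.int64(-280), np.int64(200)), (np.int64(657), np.int64(-276), np.int64(201)), (np.int64(664), np.int64(-272), np.int64(202)), (np.int64(669), np.int64(-265), np.int64(193))]
294 [(np.int64(554), np.int64(-255), np.int64(-1)), (np.int64(574), np.int64(-257), np.int64(28)), (np.int64(629), np.int64(-286), np.int64(168)), (np.int64(642), np.int64(-286), np.int64(185)), (np.int64(650), np.int64(-283), np.int64(190)), (np.int64(659), np.int64(-280), np.int64(193)), (np.int64(663), np.int64(-273), np.int64(185)), (np.int64(669), np.int64(-266), np.int64(178))]
298 [(np.int64(559), np.int64(-262), np.int64(-2)), (np.int64(580), np.int64(-264), np.int64(31)), (np.int64(588), np.int64(-258), np.int64(29)), (np.int64(639), np.int64(-287), np.int64(164)), (np.int64(650), np.int64(-285), np.int64(174)), (np.int64(657), np.int64(-280), np.int64(173)), (np.int64(663), np.int64(-274), np.int64(170)), (np.int64(668), np.int64(-267
[... 6560 characters left out ...]
np.int64(568), np.int64(-210), np.int64(-2)), (np.int64(567), np.int64(-218), np.int64(0)), (np.int64(568), np.int64(-228), np.int64(-4)), (np.int64(567), np.int64(-235), np.int64(1)), (np.int64(567), np.int64(-244), np.int64(2)), (np.int64(566), np.int64(-252), np.int64(6)), (np.int64(568), np.int64(-262), np.int64(-1))]
188 [(np.int64(552), np.int64(-199), np.int64(1)), (np.int64(552), np.int64(-208), np.int64(1)), (np.int64(553), np.int64(-218), np.int64(-1)), (np.int64(552), np.int64(-225), np.int64(3)), (np.int64(553), np.int64(-235), np.int64(0)), (np.int64(552), np.int64(-243), np.int64(4)), (np.int64(553), np.int64(-253), np.int64(-1)), (np.int64(447), np.int64(-113), np.int64(542))]
```

>>> {"fn": "jog_arm", "kwargs": {
  "turn": [
    [0, 0, 0],
    [0, 0, 0],
    [0, 0, 0],
    [0, 0, 0],
    [0, 0, 0]
  ],
  "slide": [
    [0, -40, 0],
    [0, -40, 0],
    [0, 0, 0],
    [0, 0, 0],
    [0, 0, 0]
  ],
  "grip": [50, 75, 100, 100, 100]
}}

```text
time: 5.15
tool_pos: [0.6327, -0.2506, 0.0979]
tcp_rot: [-0.082, 2.185, -2.184]
wrist_force: [0.5, 0.3, -0.4]
width: 1.0
```

```bash
python3 - <<'E'
from h import *
import pickle
from m import rect
s=bot.read_state();print(s['time'],s['tool_pos'].round(4),s['width'],s['wrist_force'].round(1))
for n in ('scene','top'):
    p=eyes.read_camera(n);pickle.dump(p,open(n+'2.pkl','wb'));W=world(p)*1000
    a=(240,400,130,330) if n=='scene' else (100,240,290,430)
    cv2.imwrite('pics/g3%s.png'%n,cv2.resize(p['img'][a[0]:a[1],a[2]:a[3],::-1],None,fx=4,fy=4,interpolation=3))
    m=(abs(W[...,0]-635)<25)&(abs(W[...,1]+251)<75)
    P=W[m]
    for z0 in range(35,200,8):
        Q=P[(P[:,2]>=z0)&(P[:,2]<z0+8)]
        if len(Q): print(n,z0,len(Q),'y',Q[:,1].min().round(),Q[:,1].max().round(),'x',Q[:,0].min().round(),Q[:,0].max().round())
    print(rect(W/1000,(.63,-.25),.09,.022,.045))
E
```

```text
5.15 [ 0.6327 -0.2506  0.0979] 0.9996581588915844 [ 0.5  0.3 -0.4]
scene 115 4 y -298.0 -206.0 x 638.0 647.0
scene 123 16 y -304.0 -202.0 x 638.0 648.0
scene 131 15 y -305.0 -202.0 x 641.0 648.0
scene 139 12 y -304.0 -202.0 x 641.0 648.0
scene 147 4 y -304.0 -292.0 x 644.0 648.0
scene 155 11 y -305.0 -185.0 x 635.0 650.0
scene 163 60 y -323.0 -178.0 x 629.0 652.0
scene 171 95 y -323.0 -176.0 x 627.0 653.0
scene 179 109 y -322.0 -178.0 x 620.0 653.0
scene 187 72 y -321.0 -180.0 x 619.0 653.0
scene 195 81 y -320.0 -180.0 x 628.0 654.0
[ 639.3 -248.8  108.3   67.3    4.9   29.7   33.9 1298. ]
top 35 3 y -256.0 -216.0 x 621.0 651.0
top 115 1 y -201.0 -201.0 x 623.0 623.0
top 123 6 y -205.0 -196.0 x 619.0 624.0
top 131 4 y -206.0 -194.0 x 619.0 623.0
top 139 6 y -206.0 -195.0 x 619.0 624.0
top 147 4 y -206.0 -196.0 x 619.0 622.0
top 155 2 y -204.0 -195.0 x 619.0 623.0
top 163 16 y -206.0 -177.0 x 617.0 628.0
top 171 36 y -221.0 -176.0 x 615.0 639.0
top 179 44 y -226.0 -177.0 x 615.0 645.0
top 187 35 y -229.0 -177.0 x 614.0 646.0
top 195 25 y -226.0 -178.0 x 615.0 637.0
[ 623.3 -248.7  111.7   66.3    4.4   30.6   36.5  593. ]
```

View pics/g3scene.png

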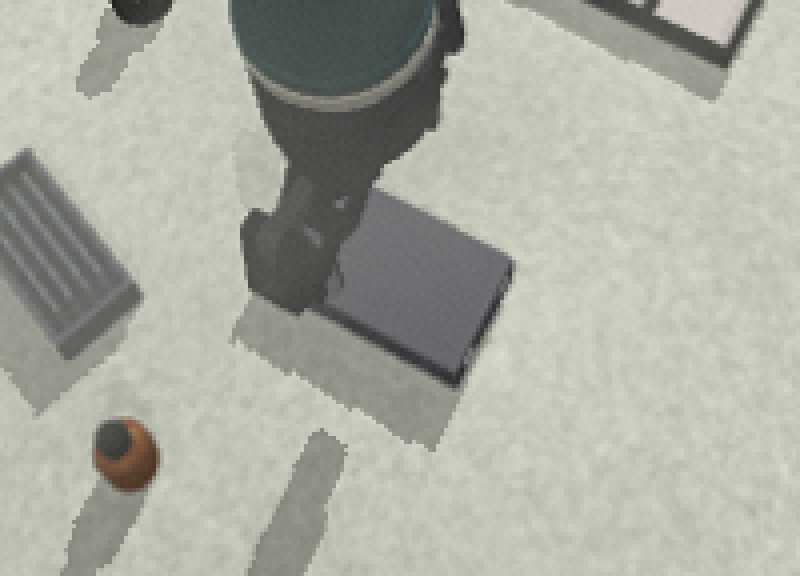

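```bash
python3 go.py 631 -249.5 -8 94.5
```

```text
t 5.25 pos [ 632.1 -250.4   96.8] w 0.999 F [-0.2 -0.   0.3] q [-0.41  0.37  1.71 -0.    1.07  1.08]
turn [ 0.002 -0.005  0.003] slide before turn [  0.7 104.8  -0.8] after turn [  1.  104.8  -1. ]
```

>>> {"fn": "jog_arm", "kwargs": {
  "turn": [
    [0, 0, 0],
    [0, 0, 0],
    [0, 0, 0],
    [0, 0, 0],
    [0, 0, 0]
  ],
  "slide": [
    [1, 40, 0],
    [0, 40, 0],
    [0, 20, 0],
    [0, 5, 0],
    [0, 0, 0]
  ],
  "grip": [100, 100, 100, 100, 100]
}}

```text
time: 5.75
tool_pos: [0.631, -0.2503, -0.0084]
tcp_rot: [-0.085, 2.188, -2.184]
wrist_force: [-0.3, 0.6, 0.6]
width: 1.001
```

>>> {"fn": "jog_arm", "kwargs": {
  "turn": [
    [0, 0, 0],
    [0, 0, 0],
    [0, 0, 0],
    [0, 0, 0]
  ],
  "slide": [
    [0, 0, 0],
    [0, 0, 0],
    [0, 0, 0],
    [0, 0, 0]
  ],
  "grip": [80, 65, 65, 65],
  "newtons": 50
}}

```text
time: 6.15
tool_pos: [0.6341, -0.2517, -0.0041]
tcp_rot: [-0.077, 2.18, -2.184]
wrist_force: [1.0, -0.5, 4.9]
width: 0.761
```

```bash
python3 go.py 631 -249.5 80 94.5
```

```text
t 6.15 pos [ 634.1 -251.7   -4.1] w 0.761 F [ 1.  -0.5  4.9] q [-0.41  0.49  1.76  0.    0.89  1.08]
turn [-0.002 -0.005 -0.003] slide before turn [  2.7 -84.1  -2.3] after turn [  2.9 -84.1  -2.5]
```

>>> {"fn": "jog_arm", "kwargs": {
  "turn": [
    [0, 0, 0],
    [0, 0, 0],
    [0, 0, 0],
    [0, 0, 0]
  ],
  "slide": [
    [0, -15, 0],
    [0, -30, 0],
    [0, -30, 0],
    [0, -5, 0]
  ],
  "grip": [65, 65, 65, 65]
}}

```text
time: 6.55
tool_pos: [0.6355, -0.2523, 0.0792]
tcp_rot: [-0.073, 2.176, -2.184]
wrist_force: [1.4, -0.7, -1.5]
width: 0.763
```

```bash
python3 go.py 588.5 23.5 60 92.1;python3 - <<'E'
from h import *
p=eyes.read_camera('scene')
cv2.imwrite('pics/g4.png',cv2.resize(p['img'][200:360,130:330,::-1],None,fx=3,fy=3,interpolation=3))
E
```

```text
t 6.55 pos [ 635.5 -252.3   79.2] w 0.763 F [ 1.4 -0.7 -1.5] q [-0.41  0.39  1.72 -0.    1.02  1.08]
turn [-0.004  0.037 -0.007] slide before turn [  26.7   17.9 -278.6] after turn [  36.9   19.2 -277.4]
```

View pics/g4.png

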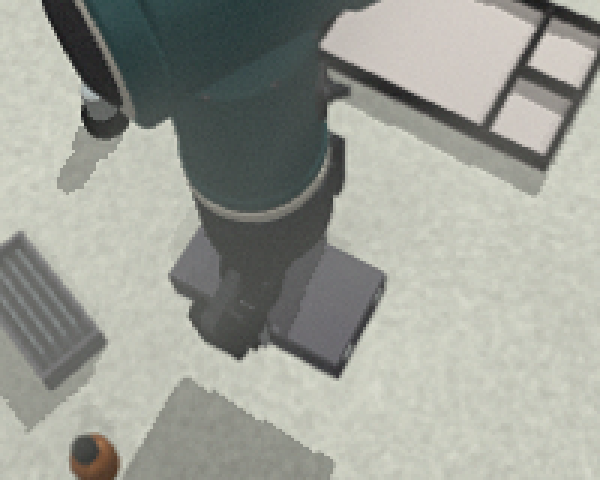

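>>> {"fn": "jog_arm", "kwargs": {
  "turn": [
    [0, 0.037, 0],
    [0, 0, 0],
    [0, 0, 0],
    [0, 0, 0],
    [0, 0, 0]
  ],
  "slide": [
    [5, 0, -30],
    [8, 0, -45],
    [8, 0, -45],
    [8, 0, -45],
    [8, 0, -45]
  ],
  "grip": [65, 65, 65, 65, 65]
}}

```text
time: 7.1
tool_pos: [0.5845, -0.0411, 0.0719]
tcp_rot: [-0.043, 2.205, -2.204]
wrist_force: [0.2, 0.6, -1.9]
width: 0.761
```

>>> {"fn": "jog_arm", "kwargs": {
  "turn": [
    [0, 0, 0],
    [0, 0, 0],
    [0, 0, 0],
    [0, 0, 0]
  ],
  "slide": [
    [0, 5, -40],
    [0, 5, -25],
    [0, 0, 0],
    [0, 0, 0]
  ],
  "grip": [65, 65, 65, 65]
}}

```text
time: 7.5
tool_pos: [0.5829, 0.0227, 0.0622]
tcp_rot: [-0.046, 2.203, -2.204]
wrist_force: [-1.1, 0.9, -1.7]
width: 0.757
```

```bash
python3 go.py 588.5 23.5 20 92.1;python3 - <<'E'
from h import *
from m import *
p=eyes.read_camera('scene');pickle.dump(p,open('s5.pkl','wb'))
W=world(p);print(rect(W,(.585,.025),.12,.095,.125))
print(rect(W,(.585,.025),.09,.075,.095))
cv2.imwrite('pics/g5.png',cv2.resize(p['img'][130:300,190:390,::-1],None,fx=3,fy=3,interpolation=3))
E
```

```text
t 7.50 pos [582.9  22.7  62.2] w 0.757 F [-1.1  0.9 -1.7] q [-0.    0.25  1.95 -0.    0.95  1.53]
turn [-0.     0.002  0.003] slide before turn [-5.7 42.2 -0.6] after turn [-5.6 42.2 -0.6]
[581.1  11.2 122.9 103.8   3.3  96.1 125.  502. ]
[581.1  17.8 125.7  85.7   0.9  93.7  95.  518. ]
```

View pics/g5.png

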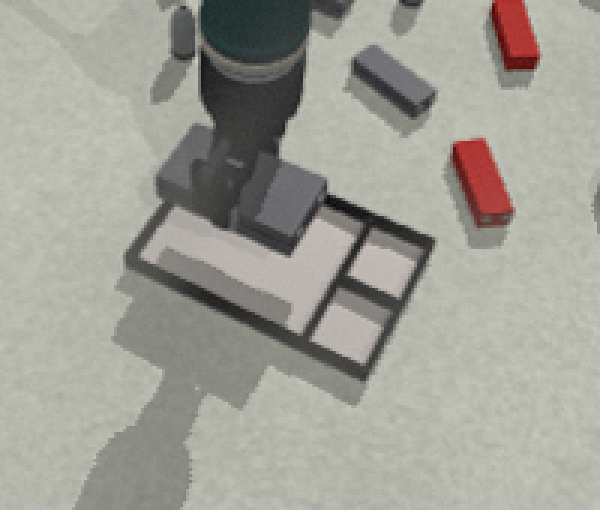

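>>> {"fn": "jog_arm", "kwargs": {
  "turn": [
    [0, 0, 0],
    [0, 0, 0],
    [0, 0, 0],
    [0, 0, 0]
  ],
  "slide": [
    [-5, 25, 0],
    [0, 25, 0],
    [0, 9, 0],
    [0, 0, 0]
  ],
  "grip": [65, 65, 65, 65]
}}

```text
time: 7.95
tool_pos: [0.5877, 0.0212, 0.0029]
tcp_rot: [-0.043, 2.205, -2.206]
wrist_force: [-0.3, 0.4, -1.4]
width: 0.761
```

```bash
python3 go.py 588.5 23.5 1 92.1
```

```text
t 7.95 pos [587.7  21.2   2.9] w 0.761 F [-0.3  0.4 -1.4] q [-0.01  0.33  1.97 -0.    0.85  1.53]
turn [-0.    -0.001  0.004] slide before turn [-0.9  1.9 -2.2] after turn [-0.9  1.9 -2.2]
```

>>> {"fn": "jog_arm", "kwargs": {
  "turn": [
    [0, 0, 0],
    [0, 0, 0],
    [0, 0, 0],
    [0, 0, 0],
    [0, 0, 0]
  ],
  "slide": [
    [-1, 2, -2],
    [0, 0, 0],
    [0, 0, 0],
    [0, 0, 0],
    [0, 0, 0]
  ],
  "grip": [65, 65, 85, 95, 95]
}}

```text
time: 8.45
tool_pos: [0.591, 0.0245, 0.0037]
tcp_rot: [-0.039, 2.202, -2.202]
wrist_force: [0.7, 0.2, -0.3]
width: 0.951
```

>>> {"fn": "jog_arm", "kwargs": {
  "turn": [
    [0, 0, 0],
    [0, 0, 0],
    [0, 0, 0],
    [0, 0, 0]
  ],
  "slide": [
    [0, -25, 0],
    [0, -40, 0],
    [0, -40, 0],
    [0, 0, 0]
  ],
  "grip": [95, 95, 100, 100]
}}

```text
time: 8.85
tool_pos: [0.5957, 0.0245, 0.1154]
tcp_rot: [-0.026, 2.196, -2.197]
wrist_force: [1.5, -0.2, 0.9]
width: 0.999
```

```bash
python3 go.py 475 341 110 90.7
```

```text
t 8.85 pos [595.7  24.5 115.4] w 0.999 F [ 1.5 -0.2  0.9] q [-0.    0.2   1.89  0.    1.03  1.53]
turn [-0.     0.025 -0.013] slide before turn [ 109.     3.8 -320.7] after turn [ 116.8    5.4 -317.9]
```

>>> {"fn": "jog_arm", "kwargs": {
  "turn": [
    [0, 0.025, 0],
    [0, 0, 0],
    [0, 0, 0],
    [0, 0, 0],
    [0, 0, 0]
  ],
  "slide": [
    [10, 0, -30],
    [17, 0, -46],
    [17, 0, -46],
    [17, 0, -46],
    [17, 0, -46]
  ],
  "grip": [100, 100, 100, 100, 100]
}}

```text
time: 9.35
tool_pos: [0.508, 0.2387, 0.1077]
tcp_rot: [-0.012, 2.216, -2.215]
wrist_force: [1.6, 0.2, 0.3]
width: 0.999
```

>>> {"fn": "jog_arm", "kwargs": {
  "turn": [
    [0, 0, 0],
    [0, 0, 0],
    [0, 0, 0],
    [0, 0, 0]
  ],
  "slide": [
    [17, 0, -46],
    [17, 0, -46],
    [0, 0, 0],
    [0, 0, 0]
  ],
  "grip": [100, 100, 100, 100]
}}

```text
time: 9.75
tool_pos: [0.4731, 0.3297, 0.1075]
tcp_rot: [-0.017, 2.213, -2.215]
wrist_force: [-0.8, -0.2, -0.2]
width: 1.004
```

```bash
python3 go.py 475 341 -8 90.7;python3 - <<'E'
from h import *
from m import *
for n in ('scene','top'):
    p=eyes.read_camera(n)
    W=world(p);print('large',rect(W,(.585,.025),.09,.028,.045));print('caddy',rect(W,(.62,.026),.17,.013,.026))
    print('med',rect(W,(.475,.340),.075,.018,.04))
    P=W[(np.hypot(W[...,0]-.475,W[...,1]-.341)<.065)&(W[...,2]>.04)]*1000
    print('fingertip z',np.sort(P[:,2])[:8].round())
    if n=='scene': cv2.imwrite('pics/g6.png',cv2.resize(p['img'][80:280,200:400,::-1],None,fx=3,fy=3,interpolation=3))
E
```

```text
t 9.75 pos [473.1 329.7 107.5] w 1.004 F [-0.8 -0.2 -0.2] q [ 0.57  0.18  1.93 -0.    1.03  2.12]
turn [-0.001  0.003  0.   ] slide before turn [ -2.1 115.5 -11.3] after turn [ -2.  115.5 -11.3]
large [ 588.7   23.3  126.8   67.7    3.    33.9   38.1 1076. ]
caddy [ 618.    27.6  225.3  149.3    1.9   18.3   26.  1000. ]
med [476.2 340.1 104.5  51.4   1.   24.5  28.2 390. ]
fingertip z [126. 127. 128. 128. 128. 128. 129. 129.]
large [ 587.8   23.9  124.8   66.     1.8   36.    42.1 1030. ]
caddy [618.6  26.4 226.8 146.3   2.2  20.4  26.  663. ]
med [475.1 340.1 102.4  43.6   2.   26.8  32.8 294. ]
fingertip z [133. 139. 140. 143. 150. 152. 154. 173.]
```

View pics/g6.png

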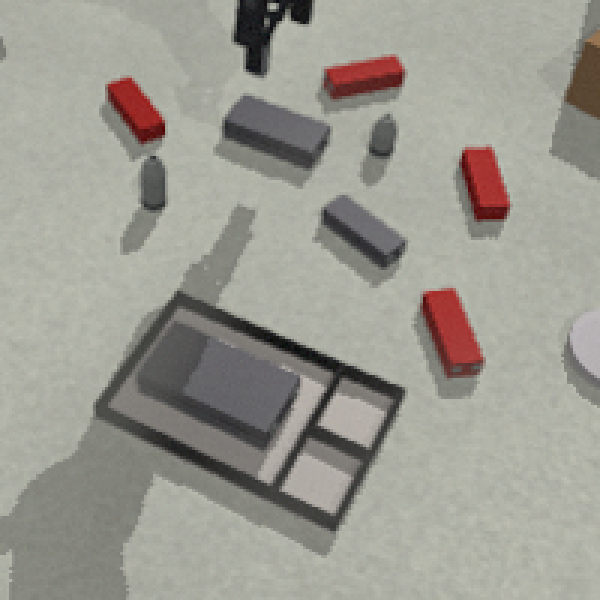

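>>> {"fn": "jog_arm", "kwargs": {
  "turn": [
    [0, 0.003, 0],
    [0, 0, 0],
    [0, 0, 0],
    [0, 0, 0],
    [0, 0, 0]
  ],
  "slide": [
    [-1, 40, -11],
    [0, 40, 0],
    [0, 25, 0],
    [0, 7, 0],
    [0, 0, 0]
  ],
  "grip": [100, 100, 100, 100, 100]
}}

```text
time: 10.35
tool_pos: [0.4745, 0.3378, -0.0054]
tcp_rot: [-0.01, 2.217, -2.221]
wrist_force: [0.6, 0.4, 0.5]
width: 1.0
```

>>> {"fn": "jog_arm", "kwargs": {
  "turn": [
    [0, 0, 0],
    [0, 0, 0],
    [0, 0, 0],
    [0, 0, 0],
    [0, 0, 0]
  ],
  "slide": [
    [0, 0, 0],
    [0, 0, 0],
    [0, 0, 0],
    [0, 0, 0],
    [0, 0, 0]
  ],
  "grip": [75, 60, 45, 45, 45]
}}

```text
time: 10.85
tool_pos: [0.4766, 0.3408, -0.0019]
tcp_rot: [-0.006, 2.217, -2.213]
wrist_force: [-0.1, -0.9, 7.1]
width: 0.551
```

```bash
python3 go.py 475 341 80 90.7
```

```text
t 10.85 pos [476.6 340.8  -1.9] w 0.551 F [-0.1 -0.9  7.1] q [ 0.58  0.33  1.98 -0.    0.83  2.14]
turn [ 0.002 -0.003 -0.004] slide before turn [  1.3 -81.9  -0.3] after turn [  1.6 -81.9  -0.2]
```

>>> {"fn": "jog_arm", "kwargs": {
  "turn": [
    [0, 0, 0],
    [0, 0, 0],
    [0, 0, 0],
    [0, 0, 0],
    [0, 0, 0]
  ],
  "slide": [
    [0, -15, 0],
    [0, -35, 0],
    [0, -35, 0],
    [0, -10, 15],
    [-10, 0, 30]
  ],
  "grip": [45, 45, 45, 45, 45]
}}

```text
time: 11.35
tool_pos: [0.4861, 0.2962, 0.0938]
tcp_rot: [-0.008, 2.216, -2.21]
wrist_force: [0.8, -0.1, -1.7]
width: 0.553
```

```bash
python3 go.py 589.2 24.1 80 92.2
```

```text
t 11.35 pos [486.1 296.2  93.8] w 0.553 F [ 0.8 -0.1 -1.7] q [0.5  0.18 1.96 0.   0.99 2.06]
turn [ 0.003 -0.026 -0.004] slide before turn [-99.8  13.4 273.4] after turn [-92.6  13.8 275.9]
```

>>> {"fn": "jog_arm", "kwargs": {
  "turn": [
    [0, -0.026, 0],
    [0, 0, 0],
    [0, 0, 0],
    [0, 0, 0],
    [0, 0, 0]
  ],
  "slide": [
    [-16, 0, 45],
    [-16, 0, 47],
    [-16, 0, 47],
    [-16, 0, 47],
    [-16, 0, 40]
  ],
  "grip": [45, 45, 45, 45, 45]
}}

```text
time: 11.85
tool_pos: [0.5707, 0.0681, 0.0899]
tcp_rot: [-0.04, 2.204, -2.206]
wrist_force: [1.2, 0.3, -1.9]
width: 0.551
```

>>> {"fn": "jog_arm", "kwargs": {
  "turn": [
    [0, 0, 0],
    [0, 0, 0],
    [0, 0, 0],
    [0, 0, 0]
  ],
  "slide": [
    [-6, 6, 25],
    [0, 6, 5],
    [0, 0, 0],
    [0, 0, 0]
  ],
  "grip": [45, 45, 45, 45]
}}

```text
time: 12.25
tool_pos: [0.5773, 0.0421, 0.0778]
tcp_rot: [-0.041, 2.205, -2.205]
wrist_force: [-0.5, 1.1, -2.0]
width: 0.548
```

```bash
python3 go.py 589.2 24.1 40 92.2
```

```text
t 12.25 pos [577.3  42.1  77.8] w 0.548 F [-0.5  1.1 -2. ] q [0.03 0.22 1.95 0.   0.98 1.57]
turn [ 0.    -0.004  0.002] slide before turn [-11.3  37.8  18.4] after turn [-11.2  37.8  18.4]
```

>>> {"fn": "jog_arm", "kwargs": {
  "turn": [
    [0, -0.003, 0],
    [0, 0, 0],
    [0, 0, 0],
    [0, 0, 0]
  ],
  "slide": [
    [-11, 12, 18],
    [0, 20, 0],
    [0, 0, 0],
    [0, 0, 0]
  ],
  "grip": [45, 45, 45, 45]
}}

```text
time: 12.65
tool_pos: [0.5894, 0.0253, 0.0464]
tcp_rot: [-0.046, 2.203, -2.202]
wrist_force: [-0.1, 0.0, -2.2]
width: 0.551
```

```bash
python3 go.py 589.2 24.1 33.5 92.2;python3 - <<'E'
from h import *
from m import *
p=eyes.read_camera('scene')
W=world(p);print('med',rect(W,(.585,.025),.09,.055,.076))
cv2.imwrite('pics/g7.png',cv2.resize(p['img'][130:300,190:390,::-1],None,fx=3,fy=3,interpolation=3))
E
```

```text
t 12.65 pos [589.4  25.3  46.4] w 0.551 F [-0.1  0.  -2.2] q [0.   0.28 1.94 0.   0.92 1.53]
turn [0.    0.001 0.002] slide before turn [ 0.2 12.9  1.2] after turn [ 0.2 12.9  1.2]
med [589.4  20.3 107.   65.4   6.4  72.7  76.  530. ]
```

View pics/g7.png

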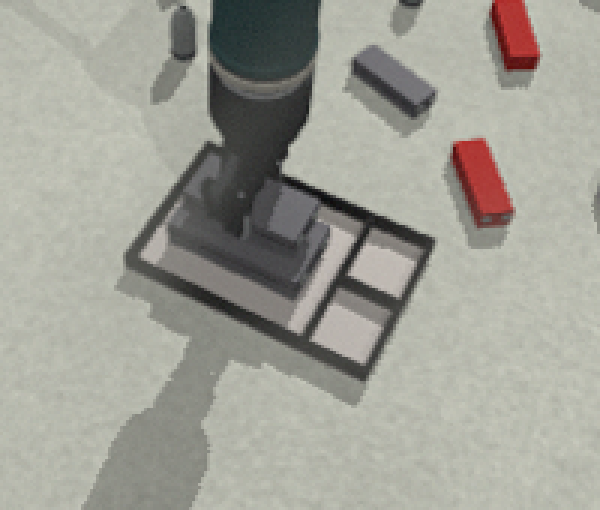

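>>> {"fn": "jog_arm", "kwargs": {
  "turn": [
    [0, 0, 0],
    [0, 0, 0],
    [0, 0, 0]
  ],
  "slide": [
    [0, 8, 1],
    [0, 4, 0],
    [0, 0, 0]
  ],
  "grip": [45, 45, 45]
}}

```text
time: 13.0
tool_pos: [0.5898, 0.0232, 0.0342]
tcp_rot: [-0.043, 2.203, -2.203]
wrist_force: [0.1, -1.0, -2.0]
width: 0.553
```

```bash
python3 go.py 589.2 24.1 33.5 92.2
```

```text
t 13.00 pos [589.8  23.2  34.2] w 0.553 F [ 0.1 -1.  -2. ] q [-0.    0.29  1.95  0.    0.9   1.53]
turn [ 0.    -0.     0.001] slide before turn [ 0.6  0.7 -0.9] after turn [ 0.6  0.7 -0.9]
```

>>> {"fn": "jog_arm", "kwargs": {
  "turn": [
    [0, 0, 0],
    [0, 0, 0],
    [0, 0, 0]
  ],
  "slide": [
    [0, 1.5, 0],
    [0, 0, 0],
    [0, 0, 0]
  ],
  "grip": [45, 45, 45]
}}

```text
time: 13.3
tool_pos: [0.5907, 0.0229, 0.0334]
tcp_rot: [-0.041, 2.202, -2.202]
wrist_force: [-0.0, -0.5, -0.6]
width: 0.549
```

>>> {"fn": "jog_arm", "kwargs": {
  "turn": [
    [0, 0, 0],
    [0, 0, 0],
    [0, 0, 0],
    [0, 0, 0]
  ],
  "slide": [
    [0, 0, 0],
    [0, 0, 0],
    [0, 0, 0],
    [0, -10, 0]
  ],
  "grip": [62, 75, 90, 90]
}}

```text
time: 13.7
tool_pos: [0.5892, 0.023, 0.0423]
tcp_rot: [-0.045, 2.204, -2.204]
wrist_force: [-0.3, 0.0, -0.0]
width: 0.901
```

>>> {"fn": "jog_arm", "kwargs": {
  "turn": [
    [0, -0.12, 0],
    [0, -0.12, 0],
    [0, -0.1, 0],
    [0, 0, 0]
  ],
  "slide": [
    [0, -35, 0],
    [0, -40, 0],
    [0, -10, -20],
    [0, 0, -40]
  ],
  "grip": [90, 90, 90, 90]
}}

```text
time: 14.1
tool_pos: [0.5743, 0.0785, 0.1333]
tcp_rot: [-0.374, 2.01, -2.013]
wrist_force: [0.3, 1.1, -0.1]
width: 0.9
```

```bash
python3 go.py 615.3 260.5 110 72.2
```

```text
t 14.10 pos [574.3  78.5 133.3] w 0.900 F [ 0.3  1.1 -0.1] q [ 0.09  0.15  1.91 -0.    1.07  1.29]
turn [-0.     0.687 -0.009] slide before turn [-104.9   23.7 -154.2] after turn [  16.6   23.3 -185.8]
```

>>> {"fn": "jog_arm", "kwargs": {
  "turn": [
    [0, 0.14, 0],
    [0, 0.14, 0],
    [0, 0.14, 0],
    [0, 0.14, 0],
    [0, 0.127, 0]
  ],
  "slide": [
    [-10, 0, -30],
    [-5, 4, -30],
    [0, 5, -30],
    [4, 5, -30],
    [8, 5, -30]
  ],
  "grip": [80, 80, 80, 80, 80]
}}

```text
time: 14.6
tool_pos: [0.5583, 0.2336, 0.1102]
tcp_rot: [-0.327, -2.053, 2.051]
wrist_force: [-0.0, 0.3, 0.4]
width: 0.8
```

>>> {"fn": "jog_arm", "kwargs": {
  "turn": [
    [0, 0, 0]
  ],
  "slide": [
    [0, 0, 0]
  ],
  "grip": [80]
}}

```text
time: 14.7
tool_pos: [0.5576, 0.2355, 0.1095]
tcp_rot: [-0.319, -2.057, 2.054]
wrist_force: [-0.4, -1.2, 0.1]
width: 0.798
```

```bash
python3 go.py 615.3 260.5 80 72.2
```

```text
t 14.70 pos [557.6 235.5 109.5] w 0.798 F [-0.4 -1.2  0.1] q [0.36 0.23 1.87 0.   1.04 2.24]
turn [0.001 0.003 0.   ] slide before turn [-47.4  29.6 -41.2] after turn [-47.3  29.5 -41.4]
```

>>> {"fn": "jog_arm", "kwargs": {
  "turn": [
    [0, 0.003, 0],
    [0, 0, 0],
    [0, 0, 0],
    [0, 0, 0]
  ],
  "slide": [
    [-20, 10, -20],
    [-27, 10, -21],
    [0, 10, 0],
    [0, 0, 0]
  ],
  "grip": [65, 65, 65, 65]
}}

```text
time: 15.1
tool_pos: [0.6146, 0.2559, 0.0777]
tcp_rot: [-0.319, -2.05, 2.054]
wrist_force: [-1.4, 0.2, -0.4]
width: 0.648
```

```bash
python3 go.py 615.3 260.5 -1 72.2;python3 - <<'E'
from h import *
from m import *
for n in ('scene','top'):
    p=eyes.read_camera(n)
    W=world(p);print('med',rect(W,(.585,.025),.09,.052,.078));print('large',rect(W,(.585,.025),.09,.028,.048))
    print('small',rect(W,(.615,.26),.06,.014,.04))
    if n=='scene': cv2.imwrite('pics/g8.png',cv2.resize(p['img'][80:280,200:400,::-1],None,fx=3,fy=3,interpolation=3))
E
```

```text
t 15.10 pos [614.6 255.9  77.7] w 0.648 F [-1.4  0.2 -0.4] q [ 0.36  0.37  1.75 -0.    1.02  2.24]
turn [-0.002 -0.001  0.003] slide before turn [ 0.6 78.7 -4.8] after turn [ 0.8 78.7 -4.6]
med [589.8  23.1 105.9  50.3   3.   59.9  64.3 725. ]
large [588.2  23.5 125.1  66.6   2.6  34.4  47.9 412. ]
small [615.3 259.8  86.6  33.6 -17.6  20.4  25.1 268. ]
med [588.8  22.6 105.8  48.3   2.8  61.9  67.3 657. ]
large [587.7  23.9 124.6  66.3   2.   35.8  47.8 361. ]
small None
```

View pics/g8.png

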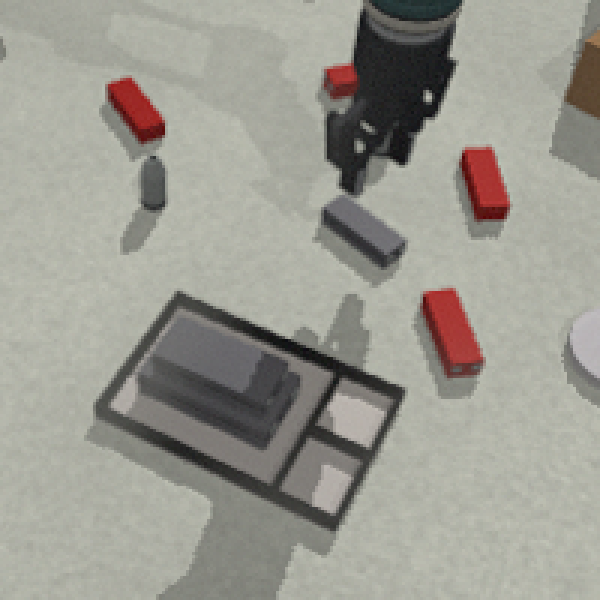

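>>> {"fn": "jog_arm", "kwargs": {
  "turn": [
    [0, 0, 0],
    [0, 0, 0],
    [0, 0, 0],
    [0, 0, 0],
    [0, 0, 0]
  ],
  "slide": [
    [1, 30, -4],
    [0, 35, 0],
    [0, 14, 0],
    [0, 0, 0],
    [0, 0, 0]
  ],
  "grip": [65, 65, 65, 65, 65]
}}

```text
time: 15.7
tool_pos: [0.6161, 0.261, 0.0014]
tcp_rot: [-0.324, -2.054, 2.053]
wrist_force: [1.3, 0.3, -0.1]
width: 0.647
```

>>> {"fn": "jog_arm", "kwargs": {
  "turn": [
    [0, 0, 0],
    [0, 0, 0],
    [0, 0, 0],
    [0, 0, 0],
    [0, 0, 0]
  ],
  "slide": [
    [0, 0, 0],
    [0, 0, 0],
    [0, 0, 0],
    [0, 0, 0],
    [0, 0, 0]
  ],
  "grip": [50, 35, 25, 25, 25]
}}

```text
time: 16.2
tool_pos: [0.6175, 0.2617, 0.0027]
tcp_rot: [-0.327, -2.056, 2.053]
wrist_force: [-0.6, -1.4, 6.3]
width: 0.332
```

```bash
python3 go.py 615.3 260.5 110 72.2
```

```text
t 16.20 pos [617.5 261.7   2.7] w 0.332 F [-0.6 -1.4  6.3] q [ 0.36  0.46  1.78 -0.    0.89  2.25]
turn [ 0.002 -0.001 -0.003] slide before turn [   1.5 -107.3    1.6] after turn [   1.8 -107.3    1.8]
```

>>> {"fn": "jog_arm", "kwargs": {
  "turn": [
    [0, 0, 0],
    [0, 0, 0],
    [0, 0, 0],
    [0, -0.12, 0],
    [0, -0.12, 0]
  ],
  "slide": [
    [0, -15, 0],
    [0, -40, 0],
    [0, -40, 0],
    [0, -20, 20],
    [0, 0, 40]
  ],
  "grip": [25, 25, 25, 25, 25]
}}

```text
time: 16.7
tool_pos: [0.6059, 0.2056, 0.1219]
tcp_rot: [-0.082, -2.199, 2.189]
wrist_force: [0.5, -0.9, -0.4]
width: 0.336
```

```bash
python3 go.py 590.4 24 110 92.5
```

```text
t 16.70 pos [605.9 205.6 121.9] w 0.336 F [ 0.5 -0.9 -0.4] q [0.29 0.27 1.79 0.   1.07 1.92]
turn [ 0.004 -0.108 -0.01 ] slide before turn [  3.9  11.  182.2] after turn [ 23.4  11.9 180.7]
```

>>> {"fn": "jog_arm", "kwargs": {
  "turn": [
    [0, -0.108, 0],
    [0, 0, 0],
    [0, 0, 0],
    [0, 0, 0],
    [0, 0, 0]
  ],
  "slide": [
    [3, 0, 45],
    [5, 3, 45],
    [5, 3, 45],
    [5, 3, 35],
    [0, 0, 0]
  ],
  "grip": [25, 25, 25, 25, 25]
}}

```text
time: 17.2
tool_pos: [0.5842, 0.0286, 0.1066]
tcp_rot: [-0.036, 2.204, -2.207]
wrist_force: [0.5, -0.2, 0.1]
width: 0.333
```

```bash
python3 go.py 590.4 24 75 92.5
```

```text
t 17.20 pos [584.2  28.6 106.6] w 0.333 F [ 0.5 -0.2  0.1] q [ 0.01  0.2   1.92 -0.    1.03  1.55]
turn [-0.001 -0.012  0.001] slide before turn [-6.1 31.6  4.7] after turn [-6.  31.6  4.8]
```

>>> {"fn": "jog_arm", "kwargs": {
  "turn": [
    [0, -0.012, 0],
    [0, 0, 0],
    [0, 0, 0]
  ],
  "slide": [
    [-5, 12, 4],
    [0, 18, 0],
    [0, 0, 0]
  ],
  "grip": [25, 25, 25]
}}

```text
time: 17.5
tool_pos: [0.5885, 0.0297, 0.0735]
tcp_rot: [-0.059, 2.199, -2.198]
wrist_force: [-0.4, 0.7, -1.1]
width: 0.336
```

```bash
python3 go.py 590.4 24 63.7 92.5;python3 - <<'E'
from h import *
from m import *
p=eyes.read_camera('scene')
W=world(p);print('small',rect(W,(.585,.025),.07,.082,.105))
cv2.imwrite('pics/g9.png',cv2.resize(p['img'][130:300,190:390,::-1],None,fx=3,fy=3,interpolation=3))
E
```

```text
t 17.50 pos [588.5  29.7  73.5] w 0.336 F [-0.4  0.7 -1.1] q [0.01 0.24 1.93 0.   0.98 1.53]
turn [0.001 0.006 0.005] slide before turn [-1.7  9.8  5.8] after turn [-1.7  9.8  5.8]
small [586.7  24.4  86.9  47.7   8.3  91.1 103.6 254. ]
```

View pics/g9.png

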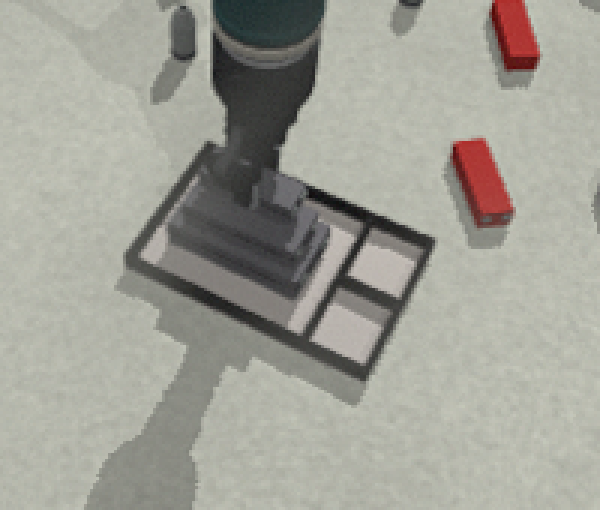

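>>> {"fn": "jog_arm", "kwargs": {
  "turn": [
    [0, 0, 0],
    [0, 0, 0],
    [0, 0, 0]
  ],
  "slide": [
    [-1, 6, 5],
    [0, 0, 0],
    [0, 0, 0]
  ],
  "grip": [25, 25, 25]
}}

```text
time: 17.85
tool_pos: [0.592, 0.0241, 0.0706]
tcp_rot: [-0.052, 2.197, -2.197]
wrist_force: [-0.1, -0.3, 0.1]
width: 0.332
```

```bash
python3 go.py 590.4 24 63.7 92.5
```

```text
t 17.85 pos [592.   24.1  70.6] w 0.332 F [-0.1 -0.3  0.1] q [-0.    0.25  1.93  0.    0.97  1.52]
turn [ 0.     0.004 -0.   ] slide before turn [1.6 6.9 0. ] after turn [1.6 6.9 0. ]
```

>>> {"fn": "jog_arm", "kwargs": {
  "turn": [
    [0, 0.003, 0],
    [0, 0, 0],
    [0, 0, 0]
  ],
  "slide": [
    [1, 5, 0],
    [0, 1, 0],
    [0, 0, 0]
  ],
  "grip": [25, 25, 25]
}}

```text
time: 18.15
tool_pos: [0.5904, 0.0239, 0.064]
tcp_rot: [-0.05, 2.199, -2.199]
wrist_force: [0.2, -0.9, -0.5]
width: 0.332
```

```bash
python3 go.py 590.4 24 63.7 92.5
```

```text
t 18.15 pos [590.4  23.9  64. ] w 0.332 F [ 0.2 -0.9 -0.5] q [-0.    0.26  1.93  0.    0.95  1.52]
turn [0.    0.001 0.   ] slide before turn [-0.1  0.3 -0.1] after turn [-0.1  0.3 -0.1]
```

>>> {"fn": "jog_arm", "kwargs": {
  "turn": [
    [0, 0, 0],
    [0, 0, 0],
    [0, 0, 0],
    [0, 0, 0],
    [0, 0, 0]
  ],
  "slide": [
    [0, 1, 0],
    [0, 0, 0],
    [0, 0, 0],
    [0, 0, 0],
    [0, 0, 0]
  ],
  "grip": [25, 25, 40, 55, 65]
}}

```text
time: 18.65
tool_pos: [0.5907, 0.0238, 0.0632]
tcp_rot: [-0.049, 2.199, -2.199]
wrist_force: [0.3, -0.1, -0.5]
width: 0.652
```

>>> {"fn": "jog_arm", "kwargs": {
  "turn": [
    [0, 0, 0],
    [0, 0, 0],
    [0, 0, 0],
    [0, 0, 0]
  ],
  "slide": [
    [0, -10, 0],
    [0, -40, 0],
    [0, -30, -20],
    [0, 0, -40]
  ],
  "grip": [65, 65, 65, 65]
}}

```text
time: 19.05
tool_pos: [0.5926, 0.0827, 0.1501]
tcp_rot: [-0.033, 2.195, -2.195]
wrist_force: [1.0, 0.5, 1.5]
width: 0.649
```

```bash
python3 go.py 579 385 120 92
```

```text
t 19.05 pos [592.6  82.7 150.1] w 0.649 F [1.  0.5 1.5] q [ 0.1   0.17  1.86 -0.    1.1   1.63]
turn [-0.     0.006 -0.011] slide before turn [   1.5   30.  -302.6] after turn [   3.1   30.1 -302.6]
```

>>> {"fn": "jog_arm", "kwargs": {
  "turn": [
    [0, 0, 0],
    [0, 0, 0],
    [0, 0, 0],
    [0, 0, 0],
    [0, 0, 0]
  ],
  "slide": [
    [0, 0, -45],
    [1, 0, -47],
    [1, 0, -47],
    [1, 5, -47],
    [0, 10, -47]
  ],
  "grip": [65, 65, 65, 65, 65]
}}

```text
time: 19.55
tool_pos: [0.5752, 0.3188, 0.1304]
tcp_rot: [-0.046, 2.199, -2.196]
wrist_force: [-0.1, 0.1, 0.5]
width: 0.646
```

>>> {"fn": "jog_arm", "kwargs": {
  "turn": [
    [0, 0, 0],
    [0, 0, 0],
    [0, 0, 0],
    [0, 0, 0]
  ],
  "slide": [
    [0, 10, -45],
    [0, 5, -20],
    [0, 0, 0],
    [0, 0, 0]
  ],
  "grip": [65, 65, 65, 65]
}}

```text
time: 19.95
tool_pos: [0.5715, 0.3809, 0.1134]
tcp_rot: [-0.051, 2.197, -2.2]
wrist_force: [-0.6, -0.3, -0.0]
width: 0.646
```

```bash
python3 go.py 579 385 80 92;python3 - <<'E'
from h import *
from m import *
for n in ('scene','top'):
    p=eyes.read_camera(n)
    W=world(p);print('small',rect(W,(.587,.025),.08,.073,.1));print('med',rect(W,(.585,.025),.08,.052,.0715));print('large',rect(W,(.585,.025),.09,.028,.048))
    P=W[(np.hypot(W[...,0]-.579,W[...,1]-.385)<.05)&(W[...,2]>.06)]*1000
    print('finger z',np.sort(P[:,2])[:8].round())
    if n=='scene': cv2.imwrite('pics/g10.png',cv2.resize(p['img'][80:280,200:400,::-1],None,fx=3,fy=3,interpolation=3))
E
```

```text
t 19.95 pos [571.5 380.9 113.4] w 0.646 F [-0.6 -0.3 -0. ] q [ 0.55  0.37  1.68 -0.    1.09  2.08]
turn [-0.001  0.011  0.   ] slide before turn [-7.7 33.4 -3.8] after turn [-7.6 33.4 -3.8]
small [588.6  23.6  85.9  32.6   3.1  81.7  85.1 407. ]
med [590.   22.5 105.7  49.3   2.8  60.1  71.3 384. ]
large [588.8  24.  124.5  68.2   2.4  34.2  48.  421. ]
finger z [125. 125. 126. 126. 127. 127. 127. 127.]
small [5.876e+02 2.360e+01 8.550e+01 2.970e+01 1.000e-01 8.370e+01 8.900e+01
 3.540e+02]
med [588.9  22.5 106.4  48.2   2.8  61.9  70.6 305. ]
large [587.3  23.8 125.3  66.    2.   36.   47.3 362. ]
finger z [128. 131. 136. 137. 137. 137. 137. 139.]
```

View pics/g10.png

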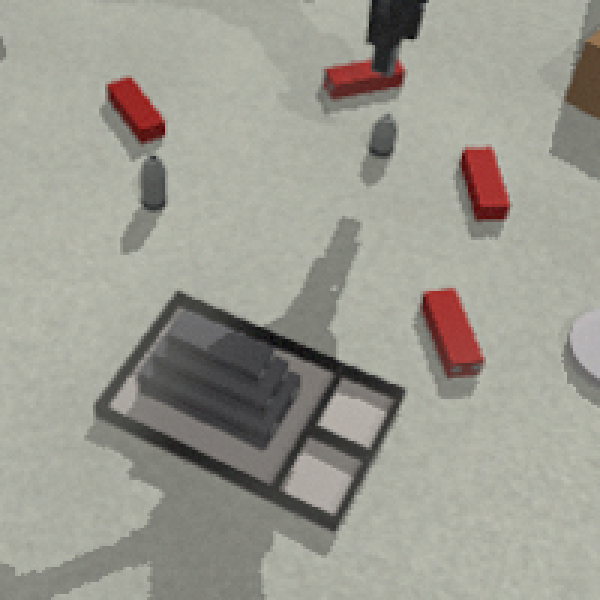

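>>> {"fn": "jog_arm", "kwargs": {
  "turn": [
    [0, 0.006, 0],
    [0, 0, 0],
    [0, 0, 0],
    [0, 0, 0],
    [0, 0, 0]
  ],
  "slide": [
    [-7, 15, -4],
    [0, 15, 0],
    [0, 0, 0],
    [0, 20, 0],
    [0, 0, 0]
  ],
  "grip": [75, 75, 75, 75, 75]
}}

```text
time: 20.55
tool_pos: [0.5761, 0.3837, 0.0597]
tcp_rot: [-0.048, 2.201, -2.209]
wrist_force: [-0.8, -0.6, -0.5]
width: 0.756
```

```bash
python3 go.py 579 385 -1 92
```

```text
t 20.55 pos [576.1 383.7  59.7] w 0.756 F [-0.8 -0.6 -0.5] q [0.55 0.43 1.7  0.   1.02 2.08]
turn [-0.003  0.003  0.006] slide before turn [-3.2 60.6 -1.4] after turn [-2.9 60.7 -1.2]
```

>>> {"fn": "jog_arm", "kwargs": {
  "turn": [
    [0, 0, 0],
    [0, 0, 0],
    [0, 0, 0],
    [0, 0, 0]
  ],
  "slide": [
    [-2, 25, -1],
    [0, 25, 0],
    [0, 11, 0],
    [0, 0, 0]
  ],
  "grip": [75, 75, 75, 75]
}}

```text
time: 20.95
tool_pos: [0.5785, 0.3854, -0.0]
tcp_rot: [-0.047, 2.201, -2.207]
wrist_force: [0.1, -0.2, -0.1]
width: 0.748
```

>>> {"fn": "jog_arm", "kwargs": {
  "turn": [
    [0, 0, 0],
    [0, 0, 0],
    [0, 0, 0],
    [0, 0, 0],
    [0, 0, 0]
  ],
  "slide": [
    [0, 0, 0],
    [0, 0, 0],
    [0, 0, 0],
    [0, 0, 0],
    [0, 0, 0]
  ],
  "grip": [60, 45, 35, 20, 20]
}}

```text
time: 21.45
tool_pos: [0.5816, 0.3872, 0.0042]
tcp_rot: [-0.04, 2.202, -2.199]
wrist_force: [-0.4, -1.6, 6.2]
width: 0.282
```

>>> {"fn": "jog_arm", "kwargs": {
  "turn": [
    [0, 0, 0]
  ],
  "slide": [
    [0, 0, 0]
  ],
  "grip": [20]
}}

```text
time: 21.55
tool_pos: [0.5816, 0.3873, 0.0042]
tcp_rot: [-0.04, 2.202, -2.199]
wrist_force: [-0.4, -0.8, 5.5]
width: 0.287
```

```bash
python3 go.py 579 385 95 92
```

```text
t 21.55 pos [581.6 387.3   4.2] w 0.287 F [-0.4 -0.8  5.5] q [ 0.55  0.5   1.72 -0.    0.92  2.08]
turn [ 0.001  0.004 -0.003] slide before turn [  2.4 -90.8   2.1] after turn [  2.7 -90.8   2.2]
```

>>> {"fn": "jog_arm", "kwargs": {
  "turn": [
    [0, 0, 0],
    [0, 0, 0],
    [0, 0, 0],
    [0, 0, 0],
    [0, 0, 0]
  ],
  "slide": [
    [0, -15, 0],
    [0, -35, 0],
    [0, -35, 10],
    [-10, 0, 35],
    [-17, 0, 45]
  ],
  "grip": [20, 20, 20, 20, 20]
}}

```text
time: 22.05
tool_pos: [0.6115, 0.2996, 0.0905]
tcp_rot: [-0.042, 2.201, -2.195]
wrist_force: [0.4, -0.2, -1.6]
width: 0.281
```

```bash
python3 go.py 701 65.5 80 92.1
```

```text
t 22.05 pos [611.5 299.6  90.5] w 0.281 F [ 0.4 -0.2 -1.6] q [0.42 0.38 1.71 0.   1.05 1.95]
turn [ 0.002  0.006 -0.004] slide before turn [-79.4  10.3 237.7] after turn [-80.9  10.5 237.2]
```

>>> {"fn": "jog_arm", "kwargs": {
  "turn": [
    [0, 0.004, 0],
    [0, 0, 0],
    [0, 0, 0],
    [0, 0, 0],
    [0, 0, 0]
  ],
  "slide": [
    [-16, 0, 45],
    [-16, 0, 45],
    [-16, 0, 45],
    [-16, 0, 45],
    [-10, 0, 40]
  ],
  "grip": [20, 20, 20, 20, 20]
}}

```text
time: 22.55
tool_pos: [0.6935, 0.0784, 0.0881]
tcp_rot: [-0.037, 2.204, -2.204]
wrist_force: [-0.6, 0.5, -1.5]
width: 0.279
```

>>> {"fn": "jog_arm", "kwargs": {
  "turn": [
    [0, 0, 0],
    [0, 0, 0],
    [0, 0, 0]
  ],
  "slide": [
    [0, 10, 5],
    [0, 0, 0],
    [0, 0, 0]
  ],
  "grip": [20, 20, 20]
}}

```text
time: 22.85
tool_pos: [0.6918, 0.0764, 0.0768]
tcp_rot: [-0.04, 2.205, -2.204]
wrist_force: [-0.7, 0.9, -1.1]
width: 0.281
```

```bash
python3 go.py 701 65.5 35 92.1;python3 - <<'E'
from h import *
p=eyes.read_camera('scene')
cv2.imwrite('pics/g11.png',cv2.resize(p['img'][110:260,230:430,::-1],None,fx=3,fy=3,interpolation=3))
E
```

```text
t 22.85 pos [691.8  76.4  76.8] w 0.281 F [-0.7  0.9 -1.1] q [0.07 0.42 1.68 0.   1.04 1.61]
turn [ 0.001 -0.002  0.002] slide before turn [-8.9 41.8 11.3] after turn [-8.8 41.8 11.2]
```

View pics/g11.png

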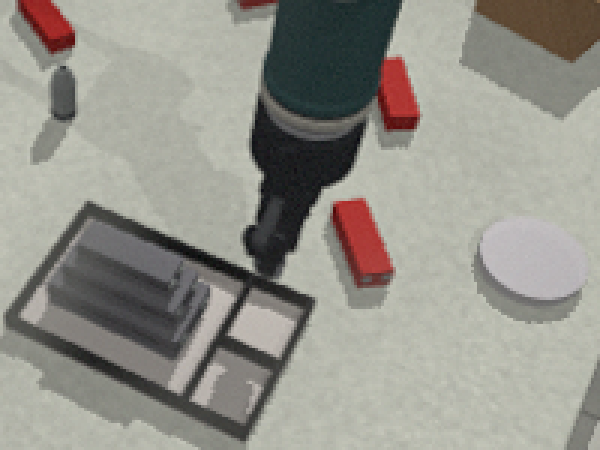

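>>> {"fn": "jog_arm", "kwargs": {
  "turn": [
    [0, 0, 0],
    [0, 0, 0],
    [0, 0, 0]
  ],
  "slide": [
    [-8, 15, 10],
    [0, 20, 0],
    [0, 0, 0]
  ],
  "grip": [20, 20, 20]
}}

```text
time: 23.2
tool_pos: [0.6985, 0.0663, 0.0382]
tcp_rot: [-0.047, 2.206, -2.207]
wrist_force: [-0.9, 0.6, -1.4]
width: 0.281
```

```bash
python3 go.py 701 65.5 15 92.1;python3 - <<'E'
from h import *
p=eyes.read_camera('scene')
cv2.imwrite('pics/g12.png',cv2.resize(p['img'][130:250,240:400,::-1],None,fx=4,fy=4,interpolation=3))
E
```

```text
t 23.20 pos [698.5  66.3  38.2] w 0.281 F [-0.9  0.6 -1.4] q [ 0.06  0.47  1.69 -0.    0.99  1.59]
turn [-0.    -0.001  0.006] slide before turn [-2.6 23.2  0.9] after turn [-2.5 23.2  0.9]
```

View pics/g12.png

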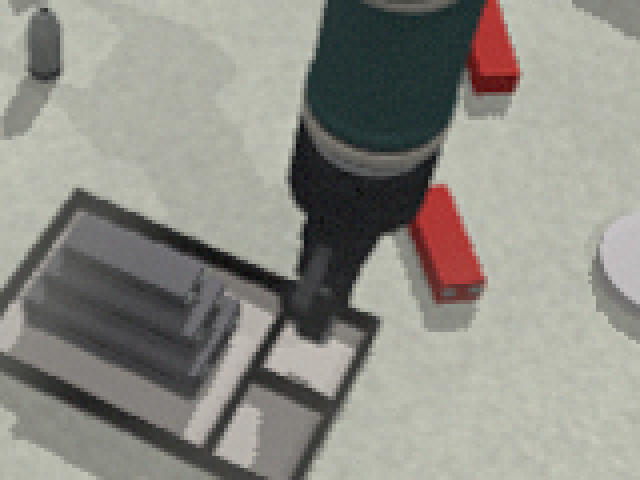

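>>> {"fn": "jog_arm", "kwargs": {
  "turn": [
    [0, 0, 0],
    [0, 0, 0],
    [0, 0, 0],
    [0, 0, 0]
  ],
  "slide": [
    [-1, 10, 1],
    [0, 10, 0],
    [0, 5, 0],
    [0, 0, 0]
  ],
  "grip": [20, 20, 20, 20]
}}

```text
time: 23.65
tool_pos: [0.7011, 0.0649, 0.0159]
tcp_rot: [-0.041, 2.205, -2.205]
wrist_force: [0.3, -1.0, -1.5]
width: 0.284
```

```bash
python3 go.py 701 65.5 9 92.1
```

```text
t 23.65 pos [701.1  64.9  15.9] w 0.284 F [ 0.3 -1.  -1.5] q [0.06 0.5  1.69 0.   0.95 1.59]
turn [-0.    -0.002  0.002] slide before turn [ 0.1  6.9 -0.6] after turn [ 0.1  6.9 -0.6]
```

>>> {"fn": "jog_arm", "kwargs": {
  "turn": [
    [0, 0, 0],
    [0, 0, 0],
    [0, 0, 0],
    [0, 0, 0]
  ],
  "slide": [
    [0, 4, 0],
    [0, 2, 0],
    [0, 0, 0],
    [0, 0, 0]
  ],
  "grip": [20, 20, 20, 20]
}}

```text
time: 24.05
tool_pos: [0.7023, 0.0649, 0.0115]
tcp_rot: [-0.038, 2.204, -2.204]
wrist_force: [-0.1, -0.3, -0.7]
width: 0.282
```

```bash
python3 go.py 701 65.5 9 92.1
```

```text
t 24.05 pos [702.3  64.9  11.5] w 0.282 F [-0.1 -0.3 -0.7] q [0.06 0.5  1.69 0.   0.94 1.59]
turn [ 0.    -0.002 -0.   ] slide before turn [ 1.3  2.5 -0.6] after turn [ 1.3  2.5 -0.6]
```

>>> {"fn": "jog_arm", "kwargs": {
  "turn": [
    [0, 0, 0],
    [0, 0, 0],
    [0, 0, 0]
  ],
  "slide": [
    [0, 1.5, 0],
    [0, 0, 0],
    [0, 0, 0]
  ],
  "grip": [20, 20, 20]
}}

```text
time: 24.35
tool_pos: [0.7022, 0.0649, 0.0098]
tcp_rot: [-0.038, 2.204, -2.204]
wrist_force: [-0.0, -0.2, -1.0]
width: 0.278
```

>>> {"fn": "jog_arm", "kwargs": {
  "turn": [
    [0, 0, 0],
    [0, 0, 0],
    [0, 0, 0]
  ],
  "slide": [
    [0, 1, 0],
    [0, 0, 0],
    [0, 0, 0]
  ],
  "grip": [20, 20, 20]
}}

```text
time: 24.65
tool_pos: [0.7024, 0.0649, 0.0092]
tcp_rot: [-0.038, 2.204, -2.204]
wrist_force: [-1.2, -1.2, 2.0]
width: 0.279
```

Contact with the floor. Release with a small opening, then lift.

>>> {"fn": "jog_arm", "kwargs": {
  "turn": [
    [0, 0, 0],
    [0, 0, 0],
    [0, 0, 0],
    [0, 0, 0],
    [0, 0, 0]
  ],
  "slide": [
    [0, 0, 0],
    [0, 0, 0],
    [0, -8, 0],
    [0, -15, 0],
    [0, -35, 0]
  ],
  "grip": [38, 38, 38, 40, 45]
}}

```text
time: 25.15
tool_pos: [0.6994, 0.0648, 0.0646]
tcp_rot: [-0.046, 2.207, -2.207]
wrist_force: [-0.6, 0.2, 0.8]
width: 0.447
```

>>> {"fn": "jog_arm", "kwargs": {
  "turn": [
    [0, 0, 0],
    [0, 0, 0],
    [0, 0, 0]
  ],
  "slide": [
    [0, -40, 0],
    [20, -20, -10],
    [45, 0, -20]
  ],
  "grip": [60, 60, 70]
}}

```text
time: 25.45
tool_pos: [0.6428, 0.0923, 0.1346]
tcp_rot: [-0.02, 2.199, -2.197]
wrist_force: [0.2, 1.0, 1.4]
width: 0.699
```

```bash
python3 go.py 414.5 195.7 130 92.1
```

```text
t 25.45 pos [642.8  92.3 134.6] w 0.699 F [0.2 1.  1.4] q [ 0.1   0.27  1.76 -0.    1.09  1.64]
turn [ 0.001 -0.004 -0.015] slide before turn [ 224.9    1.3 -110.8] after turn [ 224.4    4.6 -111.6]
```

>>> {"fn": "jog_arm", "kwargs": {
  "turn": [
    [0, 0, 0],
    [0, 0, 0],
    [0, 0, 0],
    [0, 0, 0],
    [0, 0, 0]
  ],
  "slide": [
    [38, 0, -20],
    [40, 0, -23],
    [40, 0, -23],
    [40, 0, -23],
    [25, 0, -10]
  ],
  "grip": [70, 70, 70, 70, 70]
}}

```text
time: 25.95
tool_pos: [0.4474, 0.1865, 0.128]
tcp_rot: [-0.039, 2.204, -2.202]
wrist_force: [1.3, -0.6, 0.4]
width: 0.702
```

>>> {"fn": "jog_arm", "kwargs": {
  "turn": [
    [0, 0, 0],
    [0, 0, 0]
  ],
  "slide": [
    [0, 0, 0],
    [0, 0, 0]
  ],
  "grip": [70, 70]
}}

```text
time: 26.15
tool_pos: [0.4504, 0.1857, 0.1283]
tcp_rot: [-0.036, 2.203, -2.201]
wrist_force: [0.9, -1.1, 0.4]
width: 0.698
```

```bash
python3 go.py 414.5 195.7 80 92.1;python3 - <<'E'
from h import *
from m import *
for n in ('scene','top'):
    p=eyes.read_camera(n)
    W=world(p)
    print('objS',rect(W,(.70,.065),.03,.022,.06)); print('objL',rect(W,(.4145,.1957),.03,.03,.07))
    if n=='scene': cv2.imwrite('pics/g13.png',cv2.resize(p['img'][80:280,200:400,::-1],None,fx=3,fy=3,interpolation=3))
E
```

```text
t 26.15 pos [450.4 185.7 128.3] w 0.698 F [ 0.9 -1.1  0.4] q [ 0.34 -0.01  2.1  -0.    1.05  1.87]
turn [ 0.001 -0.001 -0.003] slide before turn [ 35.7  48.2 -11.2] after turn [ 35.6  48.3 -11.3]
objS [698.9  60.5  25.2  17.6  13.9  39.6  52.  104. ]
objL [418.7 190.5  23.4  19.5  46.3  48.3  63.5  84. ]
objS [698.8  64.5  57.   24.   11.2  41.8  56.4  86. ]
objL [413.9 193.9  24.4  23.   -1.1  55.6  65.8  79. ]
```

View pics/g13.png

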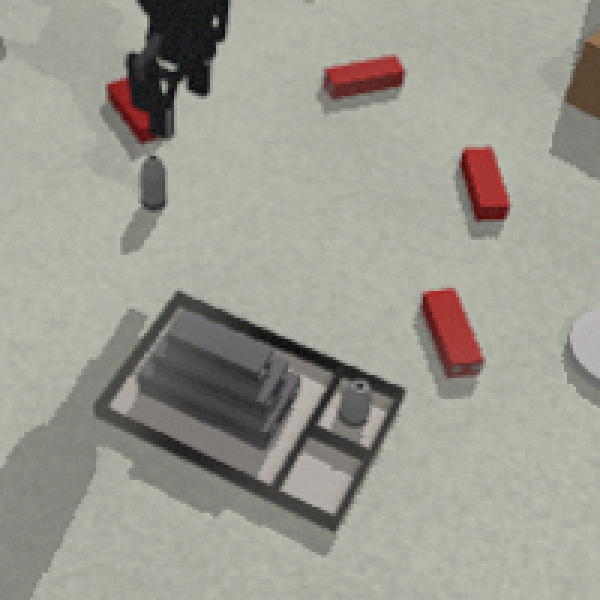

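>>> {"fn": "jog_arm", "kwargs": {
  "turn": [
    [0, 0, 0],
    [0, 0, 0],
    [0, 0, 0]
  ],
  "slide": [
    [30, 20, -10],
    [5, 20, -1],
    [0, 0, 0]
  ],
  "grip": [80, 80, 80]
}}

```text
time: 26.55
tool_pos: [0.4124, 0.1938, 0.0844]
tcp_rot: [-0.044, 2.204, -2.209]
wrist_force: [-0.9, 0.0, -0.2]
width: 0.8
```

```bash
python3 go.py 415.5 195.7 11 92.1
```

```text
t 26.55 pos [412.4 193.8  84.4] w 0.800 F [-0.9  0.  -0.2] q [ 0.38 -0.01  2.19 -0.    0.97  1.92]
turn [-0.002 -0.002  0.005] slide before turn [-3.5 73.3 -2. ] after turn [-3.1 73.4 -1.8]
```

>>> {"fn": "jog_arm", "kwargs": {
  "turn": [
    [0, 0, 0],
    [0, 0, 0],
    [0, 0, 0],
    [0, 0, 0]
  ],
  "slide": [
    [-2, 25, -2],
    [0, 35, 0],
    [0, 12, 0],
    [0, 0, 0]
  ],
  "grip": [80, 80, 80, 80]
}}

```text
time: 26.95
tool_pos: [0.4158, 0.1962, 0.0135]
tcp_rot: [-0.041, 2.204, -2.208]
wrist_force: [0.5, -0.1, 0.1]
width: 0.801
```

>>> {"fn": "jog_arm", "kwargs": {
  "turn": [
    [0, 0, 0],
    [0, 0, 0],
    [0, 0, 0],
    [0, 0, 0],
    [0, 0, 0]
  ],
  "slide": [
    [0, 0, 0],
    [0, 0, 0],
    [0, 0, 0],
    [0, 0, 0],
    [0, 0, 0]
  ],
  "grip": [65, 50, 35, 20, 20]
}}

```text
time: 27.45
tool_pos: [0.4177, 0.1974, 0.0163]
tcp_rot: [-0.036, 2.203, -2.202]
wrist_force: [-0.9, -1.7, 6.5]
width: 0.283
```

>>> {"fn": "jog_arm", "kwargs": {
  "turn": [
    [0, 0, 0]
  ],
  "slide": [
    [0, 0, 0]
  ],
  "grip": [20]
}}

```text
time: 27.55
tool_pos: [0.4177, 0.1974, 0.0163]
tcp_rot: [-0.036, 2.203, -2.202]
wrist_force: [0.1, -1.3, 6.8]
width: 0.286
```

```bash
python3 go.py 415.5 195.7 110 92.1
```

```text
t 27.55 pos [417.7 197.4  16.3] w 0.286 F [ 0.1 -1.3  6.8] q [ 0.39  0.1   2.23 -0.    0.81  1.92]
turn [ 0.001 -0.002 -0.003] slide before turn [  2.1 -93.7   1.6] after turn [  2.3 -93.7   1.6]
```

>>> {"fn": "jog_arm", "kwargs": {
  "turn": [
    [0, 0, 0],
    [0, 0, 0],
    [0, 0, 0],
    [0, 0, 0],
    [0, 0, 0]
  ],
  "slide": [
    [0, -15, 0],
    [0, -40, 0],
    [0, -40, 0],
    [-20, -25, 15],
    [-40, 0, 25]
  ],
  "grip": [20, 20, 20, 20, 20]
}}

```text
time: 28.05
tool_pos: [0.4797, 0.161, 0.1399]
tcp_rot: [-0.033, 2.202, -2.195]
wrist_force: [1.5, 0.4, -1.3]
width: 0.285
```

```bash
python3 go.py 704.5 -5 125 92.1
```

```text
t 28.05 pos [479.7 161.  139.9] w 0.285 F [ 1.5  0.4 -1.3] q [0.27 0.01 2.06 0.   1.07 1.81]
turn [ 0.003  0.001 -0.008] slide before turn [-218.2   16.1  174.4] after turn [-218.6   14.9  174.1]
```

>>> {"fn": "jog_arm", "kwargs": {
  "turn": [
    [0, 0, 0],
    [0, 0, 0],
    [0, 0, 0],
    [0, 0, 0],
    [0, 0, 0]
  ],
  "slide": [
    [-38, 0, 30],
    [-38, 0, 30],
    [-38, 0, 30],
    [-38, 0, 30],
    [-38, 0, 30]
  ],
  "grip": [20, 20, 20, 20, 20]
}}

```text
time: 28.55
tool_pos: [0.674, 0.0146, 0.1347]
tcp_rot: [-0.038, 2.204, -2.204]
wrist_force: [0.3, 0.3, -1.1]
width: 0.288
```

>>> {"fn": "jog_arm", "kwargs": {
  "turn": [
    [0, 0, 0],
    [0, 0, 0],
    [0, 0, 0]
  ],
  "slide": [
    [-18, 10, 20],
    [0, 0, 0],
    [0, 0, 0]
  ],
  "grip": [20, 20, 20]
}}

```text
time: 28.85
tool_pos: [0.6908, -0.0037, 0.1237]
tcp_rot: [-0.04, 2.206, -2.205]
wrist_force: [-0.2, 0.7, -0.6]
width: 0.284
```

```bash
python3 go.py 704.5 -5 60 92.1
```

```text
t 28.85 pos [690.8  -3.7 123.7] w 0.284 F [-0.2  0.7 -0.6] q [-0.04  0.37  1.66  0.    1.12  1.5 ]
turn [ 0.001 -0.003  0.002] slide before turn [-13.8  63.7   1.8] after turn [-13.7  63.7   1.8]
```

>>> {"fn": "jog_arm", "kwargs": {
  "turn": [
    [0, 0, 0],
    [0, 0, 0],
    [0, 0, 0],
    [0, 0, 0]
  ],
  "slide": [
    [-12, 15, 1],
    [0, 30, 0],
    [0, 18, 0],
    [0, 0, 0]
  ],
  "grip": [20, 20, 20, 20]
}}

```text
time: 29.25
tool_pos: [0.6993, -0.0028, 0.0577]
tcp_rot: [-0.049, 2.208, -2.207]
wrist_force: [-0.7, -0.5, -2.1]
width: 0.289
```

```bash
python3 go.py 704.5 -5 30 92.1;python3 - <<'E'
from h import *
p=eyes.read_camera('scene')
cv2.imwrite('pics/g14.png',cv2.resize(p['img'][130:270,240:400,::-1],None,fx=4,fy=4,interpolation=3))
E
```

```text
t 29.25 pos [699.3  -2.8  57.7] w 0.289 F [-0.7 -0.5 -2.1] q [-0.04  0.45  1.68  0.    1.02  1.49]
turn [ 0.001 -0.001  0.008] slide before turn [-5.4 27.7  2.4] after turn [-5.2 27.7  2.4]
```

View pics/g14.png

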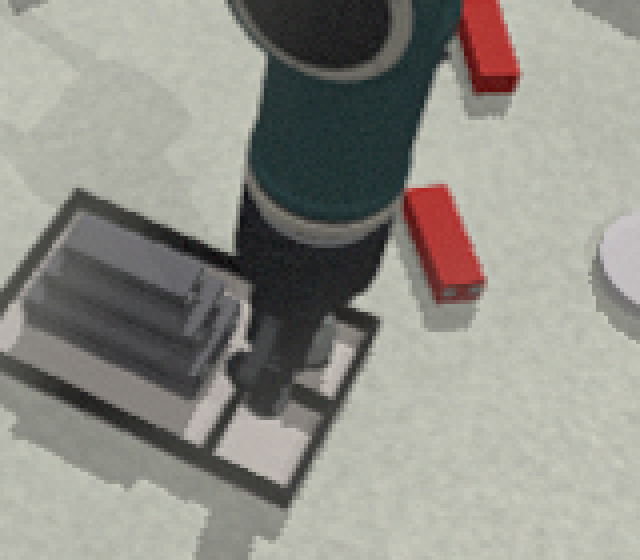

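>>> {"fn": "jog_arm", "kwargs": {
  "turn": [
    [0, 0, 0],
    [0, 0, 0],
    [0, 0, 0],
    [0, 0, 0]
  ],
  "slide": [
    [-3, 12, 2],
    [0, 16, 0],
    [0, 2, 0],
    [0, 0, 0]
  ],
  "grip": [20, 20, 20, 20]
}}

```text
time: 29.7
tool_pos: [0.7057, -0.006, 0.0305]
tcp_rot: [-0.041, 2.205, -2.205]
wrist_force: [0.0, -0.2, -1.7]
width: 0.281
```

```bash
python3 go.py 704.5 -5 21 92.1
```

```text
t 29.70 pos [705.7  -6.   30.5] w 0.281 F [ 0.  -0.2 -1.7] q [-0.04  0.49  1.68  0.    0.98  1.49]
turn [ 0.    -0.002  0.002] slide before turn [ 1.1  9.5 -1. ] after turn [ 1.1  9.5 -1. ]
```

>>> {"fn": "jog_arm", "kwargs": {
  "turn": [
    [0, 0, 0],
    [0, 0, 0],
    [0, 0, 0],
    [0, 0, 0]
  ],
  "slide": [
    [1, 4, 0],
    [0, 4, 0],
    [0, 0, 0],
    [0, 0, 0]
  ],
  "grip": [20, 20, 20, 20]
}}

```text
time: 30.1
tool_pos: [0.7056, -0.006, 0.0238]
tcp_rot: [-0.038, 2.204, -2.204]
wrist_force: [1.1, -0.8, -1.8]
width: 0.284
```

>>> {"fn": "jog_arm", "kwargs": {
  "turn": [
    [0, 0, 0],
    [0, 0, 0],
    [0, 0, 0]
  ],
  "slide": [
    [0, 1, 0],
    [0, 0, 0],
    [0, 0, 0]
  ],
  "grip": [20, 20, 20]
}}

```text
time: 30.4
tool_pos: [0.7057, -0.006, 0.0229]
tcp_rot: [-0.038, 2.204, -2.204]
wrist_force: [0.2, 0.3, -1.9]
width: 0.284
```

>>> {"fn": "jog_arm", "kwargs": {
  "turn": [
    [0, 0, 0],
    [0, 0, 0],
    [0, 0, 0]
  ],
  "slide": [
    [0, 1, 0],
    [0, 1, 0],
    [0, 0, 0]
  ],
  "grip": [20, 20, 20]
}}

```text
time: 30.7
tool_pos: [0.7059, -0.006, 0.0214]
tcp_rot: [-0.038, 2.204, -2.204]
wrist_force: [-1.4, -0.5, 3.4]
width: 0.279
```

Floor contact; release and retreat upward.

>>> {"fn": "jog_arm", "kwargs": {
  "turn": [
    [0, 0, 0],
    [0, 0, 0],
    [0, 0, 0],
    [0, 0, 0],
    [0, 0, 0]
  ],
  "slide": [
    [0, 0, 0],
    [0, 0, 0],
    [0, -8, 0],
    [0, -20, 0],
    [0, -40, 0]
  ],
  "grip": [40, 40, 40, 42, 45]
}}

```text
time: 31.2
tool_pos: [0.7023, -0.0059, 0.0854]
tcp_rot: [-0.047, 2.208, -2.207]
wrist_force: [0.5, -0.6, 0.4]
width: 0.448
```

>>> {"fn": "jog_arm", "kwargs": {
  "turn": [
    [0, 0, 0],
    [0, 0, 0],
    [0, 0, 0],
    [0, 0, 0],
    [0, 0, 0]
  ],
  "slide": [
    [0, -40, 0],
    [0, -40, 10],
    [0, 0, 45],
    [0, 0, 45],
    [0, 0, 45]
  ],
  "grip": [50, 50, 50, 50, 50]
}}

```text
time: 31.7
tool_pos: [0.7112, -0.152, 0.1705]
tcp_rot: [-0.037, 2.201, -2.203]
wrist_force: [-0.2, 0.3, -0.6]
width: 0.503
```

>>> {"fn": "jog_arm", "kwargs": {
  "turn": [
    [0, 0, 0],
    [0, 0, 0],
    [0, 0, 0]
  ],
  "slide": [
    [0, 0, 45],
    [0, 0, 45],
    [0, 0, 0]
  ],
  "grip": [50, 50, 50]
}}

```text
time: 32.0
tool_pos: [0.7133, -0.2475, 0.1693]
tcp_rot: [-0.031, 2.203, -2.21]
wrist_force: [0.7, -0.4, -0.1]
width: 0.502
```

```bash
python3 - <<'E'
from h import *
from m import *
from scipy.optimize import least_squares
s=bot.read_state();print(s['time'],s['tool_pos'])
for n,zb in (('scene',-.0008),('top',.0009)):
    p=eyes.read_camera(n);save(p,n+'_end.png')
    W=world(p);W[...,2]-=zb
    print('small',rect(W,(.587,.025),.08,.074,.1));print('med',rect(W,(.585,.025),.08,.052,.0715));print('large',rect(W,(.585,.025),.09,.028,.048))
    print('open',rect(W,(.467,-.337),.08,.018,.04))
    for o,c,h,st in [('long',(.7025,-.005),62,44),('short',(.6995,.065),46,28)]:
        m=(np.hypot(W[...,0]-c[0],W[...,1]-c[1])<.022)&(W[...,2]>.022)&(W[...,2]<h/1000+.01)
        P=W[m]*1000-[0,0,5]
        rr=np.interp(P[:,2],[0,st,h],[13,13,6])
        f=lambda v:np.hypot(P[:,0]-v[0],P[:,1]-v[1])-rr
        r=least_squares(f,[c[0]*1000,c[1]*1000],loss='soft_l1');print(n,o,r.x.round(1),len(P),np.std(r.fun).round(1),'top',(P[:,2].max()).round(1))
    a=(120,270,220,400) if n=='scene' else (110,220,210,300)
    cv2.imwrite('pics/end_%s.png'%n,cv2.resize(p['img'][a[0]:a[1],a[2]:a[3],::-1],None,fx=4,fy=4,interpolation=3))
E
```

```text
32.0 [ 0.71333562 -0.24754143  0.16930068]
small None
med None
large [647.8  49.4  22.8   8.  -63.6  34.9  37.7  21. ]
open [ 469.4 -334.9  107.6   49.5  -14.4   26.5   33.3  470. ]
scene long [702.5  -6.4] 153 1.1 top 63.7
scene short [698.3  64.8] 105 1.4 top 47.5
small [5.872e+02 2.350e+01 8.490e+01 2.970e+01 3.000e-01 8.300e+01 8.860e+01
 3.500e+02]
med [589.3  22.6 105.   48.2   2.8  60.9  71.4 305. ]
large [587.7  23.9 125.1  66.2   1.9  34.9  48.  363. ]
open None
top long [703.3  -7.4] 90 1.4 top 64.6
top short [698.7  64.4] 75 1.5 top 49.1
```

View pics/end_scene.png

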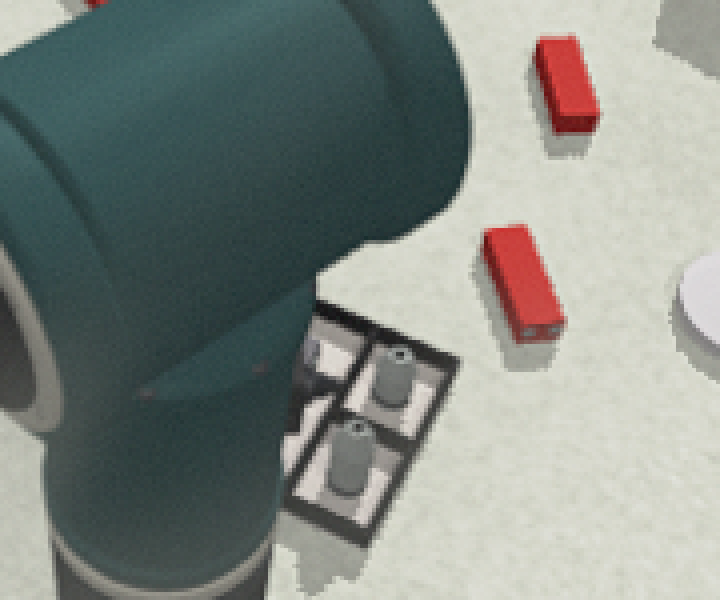

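View pics/top_end.png

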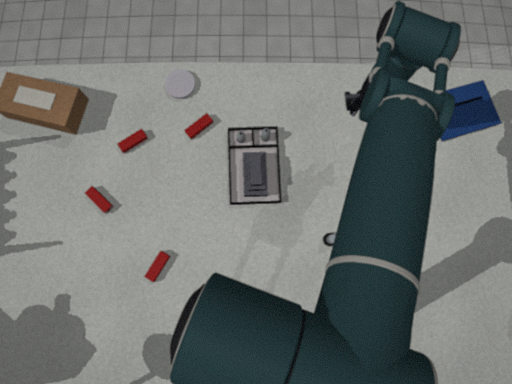

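>>> {"fn": "jog_arm", "kwargs": {
  "turn": [
    [0, 0, 0],
    [0, 0, 0],
    [0, 0, 0]
  ],
  "slide": [
    [0, 0, 0],
    [0, 0, 0],
    [0, 0, 0]
  ],
  "grip": [50, 50, 50]
}}

```text
time: 32.4
tool_pos: [0.714, -0.2393, 0.1689]
tcp_rot: [-0.04, 2.203, -2.203]
wrist_force: [-0.1, -0.5, 0.1]
width: 0.499
```

```bash
python3 -c "
from workcell import bot
s=bot.read_state();print(s['time'],abs(s['joint_vel']).max());print(bot.finish_job())"
```

```text
32.4 0.0026779780946024727
the job is handed in; nothing more can be done
None
```

The caddy is packed and the job was handed in at 32.4 s, with the arm clear of everything. The large, medium and small cases are stacked flat in the long bay. The short objective stands in the +y compartment and the long one in the −y compartment, both nose up.

**Last checks:**
- **Stack:** in the final top view the case centres agree to about 2 mm, well inside the roughly 9 to 10 mm margins. The tops were about 35, 61 and 83 mm up, as they should be.
- **Scene camera:** the arm hid the stack in the last scene picture. That camera's last view of the whole stack, just after the small case was placed, agreed with the top view.
- **Objectives:** both cameras put each one within about 2 mm of its compartment centre, standing at the right height.
- **Things to leave alone:** I never moved to them. At the end I measured only the open case, and it had stayed put. The red cases look unmoved in the pictures. The eyepiece was only partly visible and the oil bottle was hidden, so I didn't re-check those two.

**What disagreed:** the fingertips were about 22 mm higher than the stated tool geometry implies. Because of this the first attempt on the large case closed on top of its lid, at about 7 N. I lifted off, measured the offset in the depth image, and corrected for it from then on.

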